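# Set a spindle up between the run-out centres

### The arm

A 6-joint arm with a two-finger parallel gripper is mounted at the origin on the work surface. World frame = base frame: x ahead of the robot, y to its left, z up, the work surface at z = 0. Lengths are in mm, angles in rad, forces in N, time in s.
With the tool pointing down it reaches from about 275 to 1000 mm from the base axis. Payload 8.4 kg.
Tool frame: the origin (TCP) lies at the very end of the fingers, on their centre line; the grasp point (between the pads) lies 19 mm behind it; z points along the fingers, y is the direction in which the jaws open and shut (so a half turn about z gives the same grasp; the last joint's range is limited). The gripper opens to 85 mm and grips with 20 to 120 N. Pads are 22 mm wide; open, the fingers measure 114 mm over their backs; the gripper's body (76 mm by 85 mm) begins 54 mm behind the grasp point. The pads swing forward as they close: fully open they stand 13 mm farther back than shut.
Start: joints at [1.235, 0.353, 1.633, -0, 1.155, -0.002], TCP at [204.771, 590.506, 231.281] pointing down, gripper open.
Joint ranges: [-2.63, 2.63], [-0.92, 2.1], [0.06, 2.66], [-1.3, 4.44], [0, 2.69], [-3.02, 3.02]. Speed limits (rad/s): [2.22, 2.22, 2.79, 3.14, 3.14, 3.14].

### API

Orientations are given as [roll, pitch, yaw] about the fixed x, y, z axes, in that order (R = Rz(yaw) Ry(pitch) Rx(roll)).
In Python, from rig import r gives the robot as it stands.
- The arm moves only by the tool move_arm, never from a script. Its argument "increments" is a list of rows, each an object of numbers: "tx", "ty", "tz": the shift along the tool's x, y, z in cm; "rx", "ry", "rz": the turn, a rotation vector about the tool's x, y, z in degrees; "gripper": the gripper's target within -1 to 1 (fully open at 1, half-way at 0, shut at -1). A call has 1 to 12 rows; each row shifts and turns the commanded pose from where the row before left it, along the tool's axes as they then stand; what a row does not reach is not made up. A row lasts 1/10 s, in which the tool goes at most 50 mm and 8.59 degrees, less where a joint would pass 70% of its speed; a pose out of reach is approached as far as the arm can. A call is refused whole if a number of a shift passes 5 or a number of a turn 8.59, either way. A call with a gripper value outside its range is refused whole. The fingers move at their own pace and stop on an object; "squeeze" is the grip in N (left out, the last holds). Time passes only in rows, so rows that do not move let the fingers close. It gives the time, the measured TCP pose, the force and the opening at its end, in the units of the state.
- r.sense(): the state, without advancing time (a new reading comes with each control period).
- r.grab_frame(name): name is "scene" or "top" or "wrist"; returns (picture, depth): 400x640x3 uint8, red, green, blue; 400x640 float32, mm along the optical axis (not along the pixel's ray), 0 where there is no reading.
- r.camera_model(name): a dict with "fx", "fy", "cx", "cy" (pixels), "k1" (the pictures are not rectified: a ray, as slopes to the right and down, at radius r is drawn at 1 + k1 r^2 times it, then the intrinsics apply), "R" (3x3) and "t" (3): a world point X has camera coordinates R X + t; the wrist camera has in their place "hand_eye" (4x4, takes a point from camera to tool coordinates, whose origin is the TCP and whose axes are the flange's). Camera axes: x right, y down, z forward; pixel columns grow to the right and rows downward; lengths in mm; the calibration is good to about 2 mm. A picture is of the moment at which its call begins: read the wrist's pose just before it. camera_model takes no time and is no camera call.
- r.sign_off(): hands the job in, once; it reports no verdict.
Trained networks look in the newest picture that a camera, given by its name, has taken for a name from the list of things; names that differ only in an ending like _2 or _b are one class to them, and where a whole thing is asked for, a point or a joint stands for the part that bears it (a point fixed in the world has none). Each returns a list of dicts, best first, with "confidence" (0 to 1); they miss things now and then, are a little off and sometimes report something else, mostly with a low value. They report only what shows in the picture. A call takes as long as a camera call.
- r.cut_out(query, camera): "mask" (400x640 bool, what is visible of it) and "bbox" ([left, top, right, bottom] in pixels, round what is visible of it).
- r.place_of(query, camera): "location" ([row, column] in pixels: a listed point, or the origin of a listed thing).
The state is a dict: "clock": time; "qpos": joint angles; "qvel": joint speeds; "joint_efforts": joint torques, N m; "eef_pos": TCP position; "tcp_rot": TCP orientation; "contact_force": force on the tool from outside, world axes, zero at the start; "wrist_torque": the same for the moment, N m; "opening": opening from 0.0 (shut) to 1.0 (fully open).
Only numpy, scipy, OpenCV 4.12 (cv2) and the standard library are available. Lean on these libraries where they do the work, as an engineer would, in place of code of your own. Each camera call takes 0.05 s, during which the arm holds its last target. There are 200 camera calls.

### The job

Slide the loose cover along the top of the parts case, without lifting it off, onto the bare end so that all the pockets lie open, and find the long spindle and the short pins. Set the spindle between the points of the run-out bench, sliding the tailstock back for it and then up until both points are firmly in the spindle's ends and it stays held; lay every short pin flat on the bottom of the tray, not one on another. When the case is empty, slide the cover back fully home over the pockets, and leave the spray can, spanner and mug alone.

Things in the scene. Friction and masses are not known exactly. Their poses are not given: they have to be found in the camera images.
- case: parts case, fixed: blue steel box 280 x 240 mm, top surface 46 mm above the work surface. Origin: centre of its underside; x along its length (about to the robot's left), z up. The half at -x has four open pockets side by side, the half at +x is a plain closed deck. Lips 6 mm high round the top's edge guide the loose cover with 3 mm play each side and stop it at both ends.
- pockets (a point): centre of the case's four pockets, 29 mm above the work surface (case frame x = -67 mm, y = 0; same axes). The pockets are at y = -72, -24, +24, +72 mm; in each a bar lies along x, its axis at this height, on two black V rests 46 mm apart with 38 mm clear between them, so its middle is free to grip. Pocket floor 5 mm above the work surface.
- cover_grip (a point): black tab on the loose cover (aluminium plate 132 along the case's x by 226 by 5 mm, 0.35 kg). Tab: 16 mm thick along x, 50 wide, 36 high, at the plate's middle; this point is 30 mm over the plate's underside, 76 over the work surface; axes as the case's. It stops at x = -69 mm (home over the pockets, where it starts, within 6 mm) and +69 mm (pockets open) in the case's frame.
- spindle_mid (a point): the spindle: steel bar 110 mm long, square 18 x 18 mm over its middle 26 mm (the place to grip), round 16 mm either side, a 10 mm bore 9 mm deep in each end for the points. Starts lying in one of the pockets under the cover, which one varies; there is just one. This point is its centre; its own x runs along the bar.
- pin_a_mid (a point): short pin, one of up to three (absent ones read None): a steel bar 64 mm long, square 18 x 18 mm over its middle 26 mm (the place to grip), solid round 16 mm ends. Starts lying in one of the case's pockets under the cover. This point is its centre; its own x runs along the bar.
- pin_b_mid (a point): short pin, one of up to three (absent ones read None): a steel bar 64 mm long, square 18 x 18 mm over its middle 26 mm (the place to grip), solid round 16 mm ends. Starts lying in one of the case's pockets under the cover. This point is its centre; its own x runs along the bar.
- pin_c_mid (a point): short pin, one of up to three (absent ones read None): a steel bar 64 mm long, square 18 x 18 mm over its middle 26 mm (the place to grip), solid round 16 mm ends. Starts lying in one of the case's pockets under the cover. This point is its centre; its own x runs along the bar.
- bench: run-out bench with two centres, fixed: grey bed 295 x 70 mm, 24 mm high; green headstock (top 90 mm high) at its -x end, sliding green tailstock at its +x end. Origin on the work surface under the line of the points; x along that line from headstock to tailstock (about to the robot's left), z up. The line of the points is at y = 0, 65 mm high.
- rests (a point): point on the line of the points, at x = -10 mm in the bench's frame (same axes), where the spindle's centre is best laid, with the tailstock right back. Two aluminium V rests, at x = -56 and +12 mm (8 mm thick), carry the spindle's round parts with its axis on the line; the tailstock then pushes it along onto the headstock point. Once held, its centre is at about x = -22 mm.
- head_tip (a point): tip of the fixed headstock point (60 degree cone, 3 mm flat at the tip), at x = -71 mm in the bench's frame, pointing to +x.
- tail_tip (a point): tip of the tailstock's point, on the same line, pointing to the headstock. With the spindle held the tips are about 98 mm apart, each some 6 mm inside the spindle.
- tail_grip (a point): grip of the tailstock: the middle of the upright black tab on top of it, 16 mm thick along the bench's x, 30 mm across; this point is 113 mm above the work surface; the tab reaches from 88 (the top of the tailstock body) to 124 mm.
- tailstock (a joint): travel of the tailstock in m: 0 fully back (tail tip at x = +80 mm in the bench's frame), growing towards the headstock, to 0.09. It needs about 4 N to slide and stays where it is left. About 0.053 when the spindle is held. It starts too far forward for the spindle to go in.
- tray: loose open aluminium tray, 110 (its x) x 170 (its y) mm outside, rim 22 mm high, walls and bottom 3 mm, 0.45 kg. Origin: centre of its underside.
- spray_mid (a point): bystander: spray can, 52 mm in diameter, 140 mm high; this point is half-way up.
- spanner_mid (a point): bystander: spanner 170 mm long lying on the work surface; this point is at its middle.
- mug_mid (a point): bystander: white mug, 76 mm in diameter, 85 mm high; this point is half-way up.

How it is judged (in metres and radians):
On the way, in this order (a step that is already met when the one before it is completed fails the run):
1. the cover has been slid onto the bare end and the pockets lie open (x of cover_grip in the frame of case above 0.055 m and z of cover_grip in the frame of case between 0.071 and 0.081 m), for 0.2 s.
2. the spindle is held between the two points (distance between head_tip and tail_tip below 0.103 m and x of spindle_mid in the frame of bench between -0.028 and -0.016 m and y of spindle_mid in the frame of bench between -0.003 and 0.003 m and z of spindle_mid in the frame of bench between 0.061 and 0.069 m and angle between the x axis of spindle_mid and the x axis of bench, either way round below 0.06 rad), for 0.3 s.
At the end, for the whole second after the job is handed in: Spindle held between the points (tips under 103 mm apart, its centre within 6 mm along and 3 to 4 mm across the line); every pin present flat on the tray bottom; cover flat on the case within 11 mm of its stop over the pockets; all at rest (all of step 2 and x of pin_a_mid in the frame of tray between -0.05 and 0.05 m and y of pin_a_mid in the frame of tray between -0.08 and 0.08 m and z of pin_a_mid in the frame of tray between 0.006 and 0.022 m and angle between pin_a_mid's own x axis and vertical between 1.4 and 1.75 rad and linear speed of each of pin_a, pin_b, pin_c, spindle, cover below 0.03 m/s and x of pin_b_mid in the frame of tray between -0.05 and 0.05 m and y of pin_b_mid in the frame of tray between -0.08 and 0.08 m and z of pin_b_mid in the frame of tray between 0.006 and 0.022 m and angle between pin_b_mid's own x axis and vertical between 1.4 and 1.75 rad and x of pin_c_mid in the frame of tray between -0.05 and 0.05 m and y of pin_c_mid in the frame of tray between -0.08 and 0.08 m and z of pin_c_mid in the frame of tray between 0.006 and 0.022 m and angle between pin_c_mid's own x axis and vertical between 1.4 and 1.75 rad and x of cover_grip in the frame of case below -0.058 m and z of cover_grip in the frame of case between 0.071 and 0.081 m); the robot touches nothing.
It fails at once if the cover is lifted more than 30 mm off the case (z of cover_grip in the frame of case above 0.106 m).
It fails at once if the spray can, spanner or mug is pushed more than 25 mm or knocked over (distance of any of spray_mid, spanner_mid, mug_mid from where it was at the start of the episode above 0.025 m).
Of pin_a, pin_b, pin_c only 1 to 3 are there at a start; the rules pass over those that are not, and their reading is None.
At some moment in a run one of tray may be knocked a few centimetres aside while the robot is not near it.
Once in a run the grip may slacken for a moment while it holds something.
It also fails if it takes over 210 s, if anything falls off the work surface, if the arm or the gripper's body presses on something with over 40 N, if the wrist force passes 120 N, or if a joint passes its speed limit or range.

## Working session

There is one attempt and no reset: what is moved stays moved. The work goes in short steps, Python scripts to look and compute and a tool call to move; the robot and the scene stay as the last step left them, time stands still between calls to the robot, and variables do not carry over. Pictures are saved under pics/ and viewed, about 12 in all and at most 16, crops included, and the job is handed in when it is done.

Besides the shell and the picture viewer there is one more tool, called after ">>>" as name(argument=value, ...), one argument or row to a line, values as JSON. move_arm: Moves the arm, as the interface text tells. Its arguments: {"type":"object","properties":{"increments":{"type":"array","items":{"type":"object","properties":{"tx":{"type":"number"},"ty":{"type":"number"},"tz":{"type":"number"},"rx":{"type":"number"},"ry":{"type":"number"},"rz":{"type":"number"},"gripper":{"type":"number"}}}},"squeeze":{"type":"number"}},"required":["increments"]}

```bash
mkdir -p pics; ls
cat > h.py <<'E'
from rig import r
import numpy as np, cv2
from scipy.spatial.transform import Rotation as Ro
def tcp():
    s=r.sense(); R=Ro.from_euler('xyz',s['tcp_rot']).as_matrix(); return R,np.array(s['eef_pos'])
def grab(n):
    T=tcp(); im,d=r.grab_frame(n); return im,d,T
def ray(n,uv):
    m=r.camera_model(n); u,v=uv
    K=np.array([[m['fx'],0,m['cx']],[0,m['fy'],m['cy']],[0,0,1]])
    p=cv2.undistortPoints(np.array([[[u,v]]],float),K,np.array([m['k1'],0,0,0,0.]))[0,0]
    return np.array([p[0],p[1],1.]),m
def c2w(n,pc,m,T):
    if 'hand_eye' in m:
        H=np.array(m['hand_eye']); return T[0]@(H[:3,:3]@pc+H[:3,3])+T[1]
    return np.array(m['R']).T@(pc-np.array(m['t']))
def atz(n,uv,z,T=None):
    d,m=ray(n,uv); o=c2w(n,np.zeros(3),m,T); p=c2w(n,d,m,T)-o
    return o+p*(z-o[2])/p[2]
def atd(n,uv,dep,T=None):
    d,m=ray(n,uv); return c2w(n,d*dep,m,T)
def w2p(n,X,T=None):
    m=r.camera_model(n); X=np.array(X,float)
    if 'hand_eye' in m:
        H=np.array(m['hand_eye']); pt=T[0].T@(X-T[1]); pc=H[:3,:3].T@(pt-H[:3,3])
    else: pc=np.array(m['R'])@X+np.array(m['t'])
    x,y=pc[:2]/pc[2]; k=1+m['k1']*(x*x+y*y); return m['fx']*x*k+m['cx'],m['fy']*y*k+m['cy']
def save(n,im): cv2.imwrite('pics/'+n+'.png',cv2.cvtColor(im,cv2.COLOR_RGB2BGR))
def mov(target,yaw=None):
    """print tool-axis shift in cm from the current pose to target"""
    R,p=tcp(); print('shift cm',np.round(R.T@(np.array(target)-p)/10,2))
E
python3 - <<'E'
from h import *
H={'case':0,'cover_grip':76,'bench':0,'rests':65,'head_tip':65,'tail_tip':65,'tail_grip':113,'tray':0,'spray_mid':70,'spanner_mid':4,'mug_mid':42}
print(r.sense())
for c in ['top','scene']:
    im,d,T=grab(c); save(c+'0',im); m=r.camera_model(c); print(c,c2w(c,np.zeros(3),m,T))
    for q in H:
        for o in r.place_of(q,c)[:2]:
            v,u=o['location']; print(c,q,round(o['confidence'],2),(round(u),round(v)),atz(c,(u,v),H[q],T).round())
E
```

```text
pics
{'clock': 0.0, 'qpos': array([ 1.23457863e+00,  3.53611176e-01,  1.63415583e+00,  1.98674127e-06,
        1.15519008e+00, -2.39800457e-03]), 'qvel': array([ 5.58788068e-05,  5.46824626e-04,  2.02772583e-04, -6.54040792e-04,
        6.87798898e-05,  3.74428102e-04]), 'joint_efforts': array([ 2.03738961e-05, -6.05249763e+01, -3.42074382e+01, -2.54213239e-05,
        9.14315024e-03,  9.20016362e-06]), 'eef_pos': array([204.62265696, 590.04285569, 230.57548372]), 'tcp_rot': array([-3.14022822e+00, -5.08843745e-06,  2.80777216e+00]), 'contact_force': array([ 0.67862217, -0.6051387 ,  0.85997404]), 'wrist_torque': array([ 0.0133869 ,  0.06404099, -0.0210436 ]), 'opening': 1.0027929793545942}
top [473.68276517  11.24756509 778.91154945]
top case 0.69 (218, 223) [562. 210.   0.]
top cover_grip 0.74 (239, 220) [558. 151.  76.]
top bench 0.61 (409, 192) [ 619. -180.    0.]
top rests 0.71 (418, 187) [ 616. -181.   65.]
top head_tip 0.58 (453, 181) [ 627. -249.   65.]
top tail_tip 0.59 (403, 185) [ 620. -153.   65.]
top tail_grip 0.57 (384, 182) [ 617. -110.  113.]
top tray 0.67 (382, 291) 
[... 153 characters left out ...]
173.  42.]
scene [1053.58606226 -267.64441013  697.58045836]
scene case 0.66 (380, 177) [563. 202.   0.]
scene cover_grip 0.9 (357, 159) [553. 142.  76.]
scene bench 0.61 (233, 276) [ 620. -177.    0.]
scene rests 0.73 (222, 259) [ 619. -186.   65.]
scene head_tip 0.57 (190, 277) [ 624. -246.   65.]
scene tail_tip 0.58 (240, 250) [ 620. -153.   65.]
scene tail_grip 0.85 (258, 220) [ 613. -109.  113.]
scene tail_grip 0.75 (380, 176) [641. 128. 113.]
scene tray 0.8 (220, 195) [ 426. -116.    0.]
scene spray_mid 0.74 (370, 258) [754.  26.  70.]
scene spray_mid 0.39 (238, 251) [ 623. -156.   70.]
scene spanner_mid 0.64 (260, 347) [ 766. -198.    4.]
scene mug_mid 0.68 (447, 244) [792. 175.  42.]
```

View pics/top0.png

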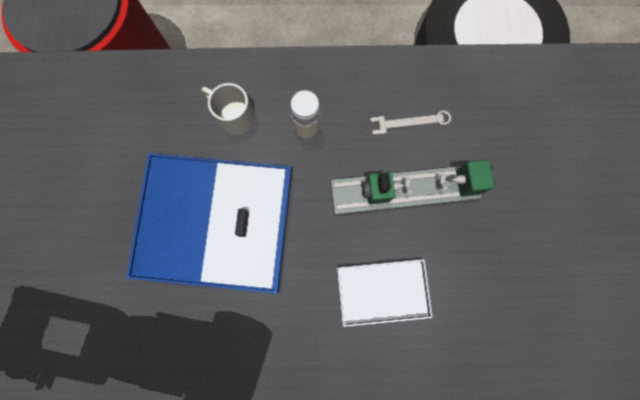

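View pics/scene0.png

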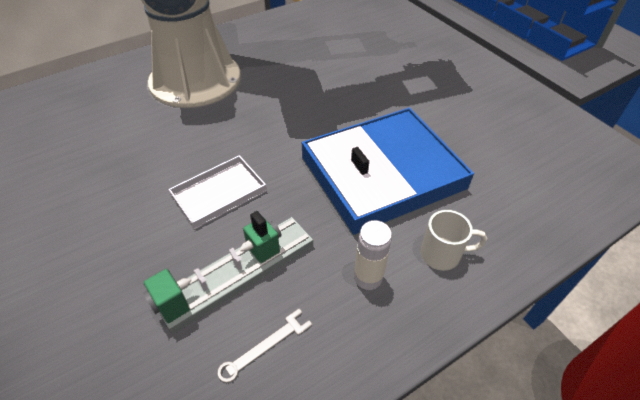

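Run:
```python
from h import *
im,d,T=grab('top')
for q in ['case','cover_grip','tail_grip','tray','bench']:
    for o in r.cut_out(q,'top')[:1]:
        m=o['mask'].astype(np.uint8); ys,xs=np.nonzero(m)
        z={'case':50,'cover_grip':60,'tail_grip':113,'tray':22,'bench':24}[q]
        # world points using depth
        P=np.array([atd('top',(x,y),d[y,x]) for x,y in list(zip(xs,ys))[::7] if d[y,x]>0])
        c=cv2.minAreaRect(P[:,:2].astype(np.float32)); print(q,o['confidence'],len(xs),o['bbox'],'rect',c,'z',np.percentile(P[:,2],[5,50,95]).round())
        # top level only
        h=P[P[:,2]>np.percentile(P[:,2],95)-8]; print('   top level',h.mean(0).round(1),cv2.minAreaRect(h[:,:2].astype(np.float32)))
```

```text
case 0.7 5371 [337.5, 259.1, 431.9, 325.4] rect ((423.3647155761719, -119.72744750976562), (112.41631317138672, 178.31594848632812), 4.93544864654541) z [-0.  2. 21.]
   top level [ 418.2 -110.5   20.3] ((421.98809814453125, -115.98851013183594), (110.07762145996094, 170.10072326660156), 4.402214050292969)
cover_grip 0.84 8391 [200.4, 162.6, 283.8, 288.0] rect ((554.9537353515625, 148.19869995117188), (132.75482177734375, 231.43350219726562), 82.63619232177734) z [48. 50. 53.]
   top level [552.7 147.2  51.6] ((554.9537353515625, 148.19869995117188), (132.75482177734375, 231.43350219726562), 82.63619232177734)
tail_grip 0.76 954 [364.3, 169.3, 405.1, 205.8] rect ((620.0675048828125, -116.59954833984375), (58.51236343383789, 83.5123519897461), 26.965543746948242) z [ 48.  86. 124.]
   top level [ 616.4 -108.9  122.7] ((616.7301635742188, -108.68463134765625), (27.23234748840332, 12.727911949157715), 6.569677829742432)
tray 0.6 5186 [336.5, 260.1, 431.3, 325.5] rect ((422.7647399902344, -118.59898376464844), (109.60677337646484, 176.10269165039062), 4.839618682861328) z [-0.  2. 20.]
   top level [ 418.8 -125.3   19.5] ((422.13348388671875, -116.03338623046875), (109.67198181152344, 169.39646911621094), 4.308343410491943)
bench 0.56 5823 [331.9, 159.7, 496.7, 214.1] rect ((627.501953125, -193.3011016845703), (82.19315338134766, 345.69183349609375), 7.213560104370117) z [21. 27. 91.]
   top level [ 623.7 -205.7   92.5] ((626.657470703125, -202.43734741210938), (56.50293731689453, 231.5384521484375), 4.54980993270874)
```

Top view: case with cover at the right (tab ~(242,222)), bench, tray and the three bystanders are clear, and the network positions agree. I'll fit the case's yaw.

Run:
```python
from h import *
im=cv2.cvtColor(cv2.imread('pics/top0.png'),cv2.COLOR_BGR2HSV)
blue=cv2.inRange(im,(100,120,60),(130,255,255))
n,l,s,c=cv2.connectedComponentsWithStats(cv2.morphologyEx(blue,cv2.MORPH_CLOSE,np.ones((5,5))))
k=[i for i in range(1,n) if l[250,170]==i][0]
ys,xs=np.nonzero(l==k)
hull=cv2.convexHull(np.stack([xs,ys],1))[:,0]
P=np.array([atz('top',p,52)[:2] for p in hull],np.float32)
print('case',cv2.minAreaRect(P))
ap=cv2.approxPolyDP(hull,8,True)[:,0]; Q=np.array([atz('top',p,52)[:2] for p in ap]);print(ap.tolist(),Q.round(1))
```

```text
case ((560.8578491210938, 210.27139282226562), (281.9494934082031, 240.20777893066406), 83.47898864746094)
[[290, 167], [276, 292], [126, 277], [148, 154]] [[662.6  59.3]
 [427.7  86.3]
 [459.1 363.3]
 [693.7 335.7]]
```

>>> move_arm(
  increments=[
    {"tx": -3.96, "ty": -2.55},
    {"tx": -3.96, "ty": -2.55},
    {"tx": -3.96, "ty": -2.55},
    {"tx": -3.96, "ty": -2.55},
    {"tx": -3.96, "ty": -2.55},
    {"tx": -3.96, "ty": -2.55},
    {"tx": -3.96, "ty": -2.55},
    {"tx": -3.96, "ty": -2.55},
    {"tx": -3.96, "ty": -2.55},
    {"tx": -3.96, "ty": -2.55},
    {"tx": -3.96, "ty": -2.55},
    {"tx": -3.96, "ty": -2.55},
  ],
)

```text
invalid input
```

>>> move_arm(
  increments=[
    {"rz": -6.3},
    {"rz": -6.3},
    {},
    {},
  ],
)

```text
invalid input
```

Run:
```python
from h import *
print(r.sense()['tcp_rot'],tcp()[1]); mov([553.5,146,100])
im,d,T=grab('wrist'); save('w1',im)
for o in r.place_of('cover_grip','wrist')[:2]:
    v,u=o['location']; print(o['confidence'],u,v,atz('wrist',(u,v),76,T))
for o in r.cut_out('cover_grip','wrist')[:1]:
    m=o['mask']; ys,xs=np.nonzero(m)
    P=np.array([atd('wrist',(x,y),d[y,x],T) for x,y in list(zip(xs,ys))[::11] if d[y,x]>0])
    h=P[P[:,2]>75]; print(len(h),h.mean(0),cv2.minAreaRect(h[:,:2].astype(np.float32)))
```

```text
[ 3.14155747e+00 -1.64729079e-05  2.80779946e+00] [204.7754784  590.50978279 231.28647193]
shift cm [-47.51 -30.57  13.13]
0.4 22.2 383.1 [361.43780788  36.41625858  76.        ]
0 [nan nan nan] ((0.0, 0.0), (0.0, 0.0), 0.0)<stdin>:9: RuntimeWarning: Mean of empty slice.
  ret = um.true_divide(
```

>>> move_arm(
  increments=[
    {"tx": -3.96, "ty": -2.55, "tz": 0, "rx": 0, "ry": 0, "rz": 0, "gripper": 1},
  ],
  squeeze=40,
)

```text
clock: 1.75
eef_pos: [232.2, 556.3, 231.3]
tcp_rot: [3.139, -0.001, 2.811]
contact_force: [1.1, 1.1, 0.0]
opening: 0.999
```

>>> move_arm(
  increments=[
    {"tx": -3.96, "ty": -2.55, "gripper": 1},
    {"tx": -3.96, "ty": -2.55, "gripper": 1},
    {"tx": -3.96, "ty": -2.55, "gripper": 1},
    {"tx": -3.96, "ty": -2.55, "gripper": 1},
    {"tx": -3.96, "ty": -2.55, "gripper": 1},
    {"tx": -3.96, "ty": -2.55, "gripper": 1},
    {"tx": -3.96, "ty": -2.55, "gripper": 1},
    {"tx": -3.96, "ty": -2.55, "gripper": 1},
    {"tx": -3.96, "ty": -2.55, "gripper": 1},
    {"tx": -3.96, "ty": -2.55, "gripper": 1},
    {"tx": -3.96, "ty": -2.55, "gripper": 1},
    {"rz": -6.3, "gripper": 1},
  ],
  squeeze=40,
)

```text
invalid input
```

>>> move_arm(
  increments=[
    {"rz": -6.3, "gripper": 1},
    {"gripper": 1},
    {"gripper": 1},
  ],
)

```text
invalid input
```

Run:
```python
from h import *
print(r.sense()['tcp_rot'],tcp()[1]); mov([553.5,146,100])
im,d,T=grab('wrist'); save('w1',im)
for o in r.place_of('cover_grip','wrist')[:2]:
    v,u=o['location']; print(o['confidence'],u,v,atz('wrist',(u,v),76,T))
for o in r.cut_out('cover_grip','wrist')[:1]:
    m=o['mask']; ys,xs=np.nonzero(m)
    P=np.array([atd('wrist',(x,y),d[y,x],T) for x,y in list(zip(xs,ys))[::11] if d[y,x]>0])
    h=P[P[:,2]>75]; print(len(h),h.mean(0),cv2.minAreaRect(h[:,:2].astype(np.float32)))
```

```text
[ 3.13920797e+00 -1.17718535e-03  2.81121458e+00] [232.19292478 556.30979116 231.34412552]
shift cm [-43.72 -28.42  13.02]
0 [nan nan nan] ((0.0, 0.0), (0.0, 0.0), 0.0)<stdin>:9: RuntimeWarning: Mean of empty slice.
  ret = um.true_divide(
```

Rows need all seven keys.

>>> move_arm(
  increments=[
    {"tx": -3.96, "ty": -2.55, "tz": 0, "rx": 0, "ry": 0, "rz": 0, "gripper": 1},
    {"tx": -3.96, "ty": -2.55, "tz": 0, "rx": 0, "ry": 0, "rz": 0, "gripper": 1},
    {"tx": -3.96, "ty": -2.55, "tz": 0, "rx": 0, "ry": 0, "rz": 0, "gripper": 1},
    {"tx": -3.96, "ty": -2.55, "tz": 0, "rx": 0, "ry": 0, "rz": 0, "gripper": 1},
    {"tx": -3.96, "ty": -2.55, "tz": 0, "rx": 0, "ry": 0, "rz": 0, "gripper": 1},
    {"tx": -3.96, "ty": -2.55, "tz": 0, "rx": 0, "ry": 0, "rz": 0, "gripper": 1},
    {"tx": -3.96, "ty": -2.55, "tz": 0, "rx": 0, "ry": 0, "rz": 0, "gripper": 1},
    {"tx": -3.96, "ty": -2.55, "tz": 0, "rx": 0, "ry": 0, "rz": 0, "gripper": 1},
    {"tx": -3.96, "ty": -2.55, "tz": 0, "rx": 0, "ry": 0, "rz": 0, "gripper": 1},
    {"tx": -3.96, "ty": -2.55, "tz": 0, "rx": 0, "ry": 0, "rz": 0, "gripper": 1},
    {"tx": -3.96, "ty": -2.55, "tz": 0, "rx": 0, "ry": 0, "rz": 0, "gripper": 1},
    {"tx": 0, "ty": 0, "tz": 0, "rx": 0, "ry": 0, "rz": -6.3, "gripper": 1},
  ],
)

```text
clock: 3.1
eef_pos: [556.9, 142.2, 231.5]
tcp_rot: [-3.141, 0.002, 2.915]
contact_force: [-1.2, 0.7, 0.0]
opening: 1.001
```

>>> move_arm(
  increments=[
    {"tx": 0, "ty": 0, "tz": 0, "rx": 0, "ry": 0, "rz": -6.3, "gripper": 1},
    {"tx": 0, "ty": 0, "tz": 0, "rx": 0, "ry": 0, "rz": 0, "gripper": 1},
    {"tx": 0, "ty": 0, "tz": 0, "rx": 0, "ry": 0, "rz": 0, "gripper": 1},
  ],
)

```text
clock: 3.4
eef_pos: [553.6, 146.2, 231.3]
tcp_rot: [3.141, 0.0, 3.025]
contact_force: [0.1, -0.4, -0.3]
opening: 1.0
```

Run:
```python
from h import *
print(r.sense()['tcp_rot'],tcp()[1]); mov([553.5,146,100])
im,d,T=grab('wrist'); save('w1',im)
for o in r.place_of('cover_grip','wrist')[:2]:
    v,u=o['location']; print(o['confidence'],u,v,atz('wrist',(u,v),76,T))
for o in r.cut_out('cover_grip','wrist')[:1]:
    m=o['mask']; ys,xs=np.nonzero(m)
    P=np.array([atd('wrist',(x,y),d[y,x],T) for x,y in list(zip(xs,ys))[::11] if d[y,x]>0])
    h=P[P[:,2]>75]; print(len(h),h.mean(0),cv2.minAreaRect(h[:,:2].astype(np.float32)))
```

```text
[3.14138628e+00 1.19251665e-04 3.02487681e+00] [553.5852586  146.19454506 231.321979  ]
shift cm [ 1.000e-02 -2.000e-02  1.313e+01]
0.71 107.7 236.6 [ 593.71864165 -111.57206956   76.        ]
0.62 325.5 182.1 [558.03342932 148.31476977  76.        ]
67 [551.5476424  150.98427918  87.73351429] ((553.4339599609375, 150.76231384277344), (15.085612297058105, 48.44103240966797), 83.0622329711914)
```

>>> move_arm(
  increments=[
    {"tx": 0, "ty": 0.45, "tz": 4, "rx": 0, "ry": 0, "rz": 0, "gripper": 1},
    {"tx": 0, "ty": 0, "tz": 4, "rx": 0, "ry": 0, "rz": 0, "gripper": 1},
    {"tx": 0, "ty": 0, "tz": 4, "rx": 0, "ry": 0, "rz": 0, "gripper": 1},
    {"tx": 0, "ty": 0, "tz": 3, "rx": 0, "ry": 0, "rz": 0, "gripper": 1},
    {"tx": 0, "ty": 0, "tz": 2.2, "rx": 0, "ry": 0, "rz": 0, "gripper": 0},
    {"tx": 0, "ty": 0, "tz": 0, "rx": 0, "ry": 0, "rz": 0, "gripper": -1},
    {"tx": 0, "ty": 0, "tz": 0, "rx": 0, "ry": 0, "rz": 0, "gripper": -1},
    {"tx": 0, "ty": 0, "tz": 0, "rx": 0, "ry": 0, "rz": 0, "gripper": -1},
    {"tx": 0, "ty": 0, "tz": 0, "rx": 0, "ry": 0, "rz": 0, "gripper": -1},
    {"tx": 0, "ty": 0, "tz": 0, "rx": 0, "ry": 0, "rz": 0, "gripper": -1},
    {"tx": 0, "ty": 0, "tz": 0, "rx": 0, "ry": 0, "rz": 0, "gripper": -1},
    {"tx": 0, "ty": 0, "tz": 0, "rx": 0, "ry": 0, "rz": 0, "gripper": -1},
  ],
  squeeze=50,
)

```text
clock: 4.75
eef_pos: [555.2, 150.3, 61.1]
tcp_rot: [3.141, 0.003, 3.028]
contact_force: [-1.0, -0.9, 5.7]
opening: 0.174
```

>>> move_arm(
  increments=[
    {"tx": 0, "ty": 0.6, "tz": 0, "rx": 0, "ry": 0, "rz": 0, "gripper": -1},
    {"tx": 0, "ty": 1.2, "tz": 0, "rx": 0, "ry": 0, "rz": 0, "gripper": -1},
    {"tx": 0, "ty": 1.2, "tz": 0, "rx": 0, "ry": 0, "rz": 0, "gripper": -1},
    {"tx": 0, "ty": 1.2, "tz": 0, "rx": 0, "ry": 0, "rz": 0, "gripper": -1},
    {"tx": 0, "ty": 1.2, "tz": 0, "rx": 0, "ry": 0, "rz": 0, "gripper": -1},
    {"tx": 0, "ty": 1.2, "tz": 0, "rx": 0, "ry": 0, "rz": 0, "gripper": -1},
    {"tx": 0, "ty": 1.2, "tz": 0, "rx": 0, "ry": 0, "rz": 0, "gripper": -1},
    {"tx": 0, "ty": 1.2, "tz": 0, "rx": 0, "ry": 0, "rz": 0, "gripper": -1},
    {"tx": 0, "ty": 1.2, "tz": 0, "rx": 0, "ry": 0, "rz": 0, "gripper": -1},
    {"tx": 0, "ty": 1.2, "tz": 0, "rx": 0, "ry": 0, "rz": 0, "gripper": -1},
    {"tx": 0, "ty": 1.2, "tz": 0, "rx": 0, "ry": 0, "rz": 0, "gripper": -1},
    {"tx": 0, "ty": 0, "tz": 0, "rx": 0, "ry": 0, "rz": 0, "gripper": -1},
  ],
)

```text
clock: 5.95
eef_pos: [569.5, 277.0, 61.1]
tcp_rot: [3.139, 0.003, 3.028]
contact_force: [-1.6, 5.6, 5.6]
opening: 0.176
```

>>> move_arm(
  increments=[
    {"tx": 0, "ty": 0, "tz": 0, "rx": 0, "ry": 0, "rz": 0, "gripper": 0},
    {"tx": 0, "ty": 0, "tz": 0, "rx": 0, "ry": 0, "rz": 0, "gripper": 0.2},
    {"tx": 0, "ty": 0, "tz": 0, "rx": 0, "ry": 0, "rz": 0, "gripper": 0.2},
    {"tx": 0, "ty": 0, "tz": 0, "rx": 0, "ry": 0, "rz": 0, "gripper": 0.2},
    {"tx": 0, "ty": 0, "tz": -1.5, "rx": 0, "ry": 0, "rz": 0, "gripper": 0.2},
    {"tx": 0, "ty": 0, "tz": -4, "rx": 0, "ry": 0, "rz": 0, "gripper": 0.2},
    {"tx": 0, "ty": -2, "tz": -4, "rx": 0, "ry": 0, "rz": 0, "gripper": 0.2},
    {"tx": 0, "ty": -4, "tz": -3, "rx": 0, "ry": 0, "rz": 0, "gripper": 1},
    {"tx": 0, "ty": -4, "tz": -3, "rx": 0, "ry": 0, "rz": 0, "gripper": 1},
    {"tx": 0, "ty": -4, "tz": -3, "rx": 0, "ry": 0, "rz": 0, "gripper": 1},
    {"tx": 0, "ty": 0, "tz": 0, "rx": 0, "ry": 0, "rz": 0, "gripper": 1},
    {"tx": 0, "ty": 0, "tz": 0, "rx": 0, "ry": 0, "rz": 0, "gripper": 1},
  ],
)

```text
clock: 7.15
eef_pos: [552.9, 135.7, 246.0]
tcp_rot: [3.14, 0.002, 3.026]
contact_force: [-0.6, -0.3, 0.5]
opening: 1.0
```

Run:
```python
from h import *
print(r.sense()['tcp_rot'],tcp()[1])
im,d,T=grab('wrist'); save('w2',im)
for q in ['spindle_mid','pin_a_mid','cover_grip','case']:
  for o in r.place_of(q,'wrist')[:4]:
    v,u=o['location']; p=atz('wrist',(u,v),{'cover_grip':76,'case':0}.get(q,29),T); a=np.radians(83.5); e=p[:2]-[560.8,210.5]
    print(q,round(o['confidence'],2),round(u),round(v),p.round(1),'case',round(e@[np.cos(a),np.sin(a)],1),round(e@[-np.sin(a),np.cos(a)],1))
```

```text
[3.14036742e+00 2.46923949e-03 3.02565888e+00] [552.8526351  135.67065507 245.98411428]
spindle_mid 0.57 335 104 [482.1 158.4  29. ] case -60.7 72.3
pin_a_mid 0.42 334 103 [480.8 157.4  29. ] case -61.8 73.5
cover_grip 0.94 451 177 [571.5 277.4  76. ] case 67.7 -3.1
cover_grip 0.3 331 164 [541.8 146.2  76. ] case -66.0 11.6
case 0.74 385 158 [558.8 218.2   0. ] case 7.4 2.8
```

View pics/w2.png

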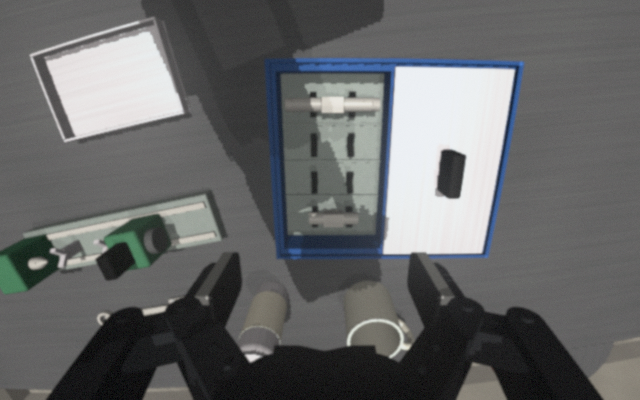

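Wrist view: spindle (long bar) at (333,104), one short pin at (333,219), middle pockets empty; cover sits on the right half. I'll check divider heights and the bars' exact positions.

Run:
```python
from h import *
im,d,T=grab('wrist')
for u in (300,333,375):
    print(u,[(v,int(round(atd('wrist',(u,v),d[v,u],T)[2]))) for v in range(68,256,4)])
P=np.array([[atd('wrist',(u,v),d[v,u],T) for u in range(280,386)] for v in range(72,240)])
for n,(a,b) in {'spin':(90,118),'pin':(206,234)}.items():
    S=P[a-72:b-72].reshape(-1,3); S=S[S[:,2]>26]; S=S[S[:,2]<46]
    print(n,len(S),cv2.minAreaRect(S[:,:2].astype(np.float32)), 'bright top',S[S[:,2]>34].mean(0).round(1),len(S[S[:,2]>34]))
e=r.cut_out('spindle_mid','wrist')[:1]+r.cut_out('pin_a_mid','wrist')[:2]
for o in e: print(o['bbox'],o['confidence'])
g=cv2.cvtColor(im,cv2.COLOR_RGB2GRAY)
for v in (104,219): print(v,[int(x) for x in g[v-2:v+3,280:386].mean(0)][::2])
```

```text
300 [(68, 46), (72, 47), (76, 6), (80, 6), (84, 7), (88, 6), (92, 6), (96, 7), (100, 34), (104, 37), (108, 39), (112, 35), (116, 8), (120, 6), (124, 8), (128, 8), (132, 6), (136, 7), (140, 6), (144, 7), (148, 6), (152, 5), (156, 6), (160, 5), (164, 6), (168, 6), (172, 6), (176, 7), (180, 7), (184, 6), (188, 6), (192, 7), (196, 6), (200, 7), (204, 7), (208, 387), (212, 387), (216, 7), (220, 6), (224, 6), (228, 8), (232, 6), (236, 5), (240, 16), (244, 29), (248, 40), (252, 46)]
333 [(68, 47), (72, 43), (76, 7), (80, 7), (84, 6), (88, 7), (92, 6), (96, 6), (100, 40), (104, 39), (108, 38), (112, 39), (116, 7), (120, 7), (124, 9), (128, 6), (132, 6), (136, 6), (140, 7), (144, 6), (148, 7), (152, 7), (156, 6), (160, 7), (164, 6), (168, 6), (172, 6), (176, 7), (180, 6), (184, 6), (188, 5), (192, 8), (196, 7), (200, 7), (204, 6), (208, 6), (212, 25), (216, 39), (220, 38), (224, 39), (228, 39), (232, 6), (236, 7), (240, 18), (244, 30), (248, 39), (252, 47)]
375 [(68, 46), (72, 48), (76, 6), (80, 6), (84, 5), (88, 6), (92, 6), (96, 7), (100, 33), (104, 38), (108, 38), (112, 35), (116, 7), (120, 8), (124, 8), (128, 7), (132, 7), (136, 6), (140, 6), (144, 7), (148, 7), (152, 7), (156, 6), (160, 7), (164, 6), (168, 7), (172, 7), (176, 7), (180, 6), (184, 7), (188, 7), (192, 6), (196, 8), (200, 8), (204, 6), (208, 7), (212, 7), (216, 7), (220, 5), (224, 7), (228, 8), (232, 7), (236, 9), (240, 17), (244, 28), (248, 39), (252, 47)]Traceback (most recent call last):
  File "<stdin>", line 5, in <module>
  File "h.py", line 21, in atd
    d,m=ray(n,uv); return c2w(n,d*dep,m,T)
        ~~~^^^^^^
  File "h.py", line 9, in ray
    m=r.camera_model(n); u,v=uv
ValueError: time passes only in moves, steps and waits
```

```bash
sed -i 's/^def tcp/import functools\ncam=functools.lru_cache(None)(r.camera_model)\ndef tcp/; s/r\.camera_model(n)/cam(n)/g' h.py
python3 - <<'E'
from h import *
im,d,T=grab('wrist')
P=np.array([[atd('wrist',(u,v),d[v,u],T) for u in range(280,386)] for v in range(72,240)])
for n,(a,b) in {'spin':(90,122),'pin':(204,236)}.items():
    S=P[a-72:b-72].reshape(-1,3); S=S[(S[:,2]>26)&(S[:,2]<46)]
    a_=np.radians(83.5); e=S[:,:2]@np.array([[np.cos(a_),-np.sin(a_)],[np.sin(a_),np.cos(a_)]])
    lo,hi=np.percentile(e,[1,99],axis=0); c=(lo+hi)/2; print(n,len(S),'len',hi-lo,'centre world',np.array([[np.cos(a_),-np.sin(a_)],[np.sin(a_),np.cos(a_)]])@c)
    print(cv2.minAreaRect(S[:,:2].astype(np.float32)))
for q in ('spindle_mid','pin_a_mid'):
  for o in r.cut_out(q,'wrist')[:2]: print(q,o['bbox'],o['confidence'])
E
```

```text
spin 1566 len [116.48020002  28.40877316] centre world [482.72026427 159.19604664]
((482.2460632324219, 158.83770751953125), (118.40951538085938, 30.89760398864746), 82.17993927001953)
pin 981 len [126.61610431  40.99435923] centre world [622.09125337 139.55589211]
((622.132568359375, 138.43206787109375), (129.08395385742188, 48.989803314208984), 83.26435852050781)
spindle_mid [284.8, 97.7, 380.5, 114.9] 0.66
spindle_mid [343.2, 284.0, 413.6, 355.8] 0.25
```

>>> move_arm(
  increments=[
    {"tx": -1.53, "ty": -3.93, "tz": 0, "rx": 0, "ry": 0, "rz": 0, "gripper": 1},
    {"tx": -1.53, "ty": -3.93, "tz": 0, "rx": 0, "ry": 0, "rz": 0, "gripper": 1},
    {"tx": -1.53, "ty": -3.93, "tz": 0, "rx": 0, "ry": 0, "rz": 0, "gripper": 1},
    {"tx": -1.53, "ty": -3.93, "tz": 0, "rx": 0, "ry": 0, "rz": 0, "gripper": 1},
    {"tx": -1.53, "ty": -3.93, "tz": 0, "rx": 0, "ry": 0, "rz": 0, "gripper": 1},
    {"tx": -1.53, "ty": -3.93, "tz": 0, "rx": 0, "ry": 0, "rz": 0, "gripper": 1},
    {"tx": 0, "ty": 0, "tz": 0, "rx": 0, "ry": 0, "rz": -5.5, "gripper": 1},
    {"tx": 0, "ty": 0, "tz": 0, "rx": 0, "ry": 0, "rz": -5.5, "gripper": 1},
    {"tx": 0, "ty": 0, "tz": 0, "rx": 0, "ry": 0, "rz": 0, "gripper": 1},
    {"tx": 0, "ty": 0, "tz": 0, "rx": 0, "ry": 0, "rz": 0, "gripper": 1},
  ],
)

```text
clock: 8.6
eef_pos: [616.8, -108.2, 244.0]
tcp_rot: [3.141, -0.0, -3.066]
contact_force: [-0.1, -0.6, -0.5]
opening: 1.002
```

Run:
```python
from h import *
print(r.sense()['tcp_rot'],tcp()[1])
im,d,T=grab('wrist'); save('w3',im)
for q,z in [('rests',65),('tail_grip',113),('head_tip',65),('tail_tip',65),('bench',0)]:
  for o in r.place_of(q,'wrist')[:2]:
    v,u=o['location']; print(q,round(o['confidence'],2),round(u),round(v),atz('wrist',(u,v),z,T).round(1))
# point cloud
P=np.array([atd('wrist',(u,v),d[v,u],T) for u in range(0,640,2) for v in range(0,400,2) if d[v,u]>0])
P=P[np.linalg.norm(P[:,:2]-[620,-180],axis=1)<200]
np.save('b.npy',P)
t=P[(P[:,2]>110)&(P[:,2]<130)]; t=t[np.linalg.norm(t[:,:2]-[616,-109],axis=1)<40]; print('tab',len(t),t.mean(0),cv2.minAreaRect(t[:,:2].astype(np.float32)))
b=P[(P[:,2]>18)&(P[:,2]<30)]; print('bed',cv2.minAreaRect(b[:,:2].astype(np.float32)))
```

```text
[ 3.14145898e+00 -4.20260318e-04 -3.06594902e+00] [ 616.77985028 -108.18666502  244.033287  ]
rests 0.88 254 177 [ 627.8 -186.9   65. ]
tail_grip 0.81 321 185 [ 616.8 -110.3  113. ]
head_tip 0.84 198 174 [ 628.4 -250.2   65. ]
head_tip 0.52 254 175 [ 625.5 -185.9   65. ]
tail_tip 0.55 288 174 [ 621.5 -148.    65. ]
bench 0.95 275 163 [ 624.3 -173.2    0. ]
bench 0.59 558 69 [473.6 180.1   0. ]
tab 133 [ 614.49743783 -108.40969405  124.42415827] ((616.2022705078125, -108.33541870117188), (30.096416473388672, 13.451079368591309), 4.2230987548828125)
bed ((546.5814208984375, -172.9910125732422), (220.29824829101562, 293.47265625), 5.147792339324951)
```

View pics/w3.png

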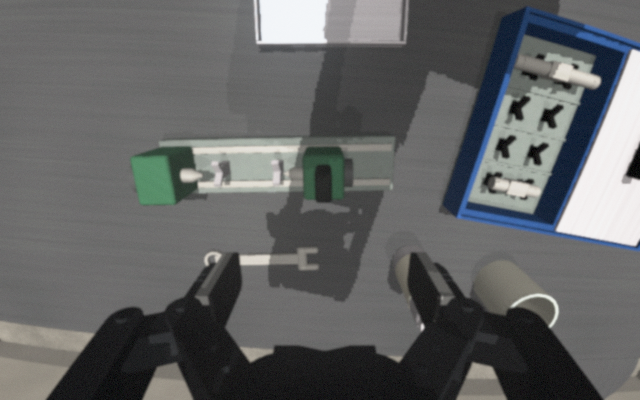

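>>> move_arm(
  increments=[
    {"tx": 0, "ty": 0, "tz": 4, "rx": 0, "ry": 0, "rz": 0, "gripper": 1},
    {"tx": 0, "ty": 0, "tz": 4, "rx": 0, "ry": 0, "rz": 0, "gripper": 1},
    {"tx": 0, "ty": 0, "tz": 4, "rx": 0, "ry": 0, "rz": 0, "gripper": 1},
    {"tx": 0, "ty": 0, "tz": 2.7, "rx": 0, "ry": 0, "rz": 0, "gripper": 0},
    {"tx": 0, "ty": 0, "tz": 0, "rx": 0, "ry": 0, "rz": 0, "gripper": -1},
    {"tx": 0, "ty": 0, "tz": 0, "rx": 0, "ry": 0, "rz": 0, "gripper": -1},
    {"tx": 0, "ty": 0, "tz": 0, "rx": 0, "ry": 0, "rz": 0, "gripper": -1},
    {"tx": 0, "ty": 0, "tz": 0, "rx": 0, "ry": 0, "rz": 0, "gripper": -1},
    {"tx": 0, "ty": 0, "tz": 0, "rx": 0, "ry": 0, "rz": 0, "gripper": -1},
    {"tx": 0, "ty": 0, "tz": 0, "rx": 0, "ry": 0, "rz": 0, "gripper": -1},
  ],
  squeeze=50,
)

```text
clock: 9.9
eef_pos: [618.2, -108.7, 99.5]
tcp_rot: [-3.14, 0.003, -3.063]
contact_force: [-0.4, -0.1, 7.6]
opening: 0.183
```

>>> move_arm(
  increments=[
    {"tx": 0, "ty": 0.7, "tz": 0, "rx": 0, "ry": 0, "rz": 0, "gripper": -1},
    {"tx": 0, "ty": 0.7, "tz": 0, "rx": 0, "ry": 0, "rz": 0, "gripper": -1},
    {"tx": 0, "ty": 0.7, "tz": 0, "rx": 0, "ry": 0, "rz": 0, "gripper": -1},
    {"tx": 0, "ty": 0.7, "tz": 0, "rx": 0, "ry": 0, "rz": 0, "gripper": -1},
    {"tx": 0, "ty": 0.7, "tz": 0, "rx": 0, "ry": 0, "rz": 0, "gripper": -1},
    {"tx": 0, "ty": 0.7, "tz": 0, "rx": 0, "ry": 0, "rz": 0, "gripper": -1},
    {"tx": 0, "ty": 0.3, "tz": 0, "rx": 0, "ry": 0, "rz": 0, "gripper": -1},
    {"tx": 0, "ty": 0, "tz": 0, "rx": 0, "ry": 0, "rz": 0, "gripper": -1},
    {"tx": 0, "ty": 0, "tz": 0, "rx": 0, "ry": 0, "rz": 0, "gripper": -1},
  ],
)

```text
clock: 10.8
eef_pos: [614.2, -63.6, 99.5]
tcp_rot: [-3.141, 0.002, -3.063]
contact_force: [-2.8, 0.2, 9.6]
opening: 0.181
```

>>> move_arm(
  increments=[
    {"tx": 0, "ty": 0.3, "tz": 0, "rx": 0, "ry": 0, "rz": 0, "gripper": -1},
    {"tx": 0, "ty": 0.3, "tz": 0, "rx": 0, "ry": 0, "rz": 0, "gripper": -1},
    {"tx": 0, "ty": 0, "tz": 0, "rx": 0, "ry": 0, "rz": 0, "gripper": -1},
  ],
)

```text
clock: 11.1
eef_pos: [613.6, -57.9, 99.6]
tcp_rot: [-3.14, 0.002, -3.063]
contact_force: [-3.1, -1.0, 9.6]
opening: 0.179
```

>>> move_arm(
  increments=[
    {"tx": 0, "ty": 0.3, "tz": 0, "rx": 0, "ry": 0, "rz": 0, "gripper": -1},
    {"tx": 0, "ty": 0.3, "tz": 0, "rx": 0, "ry": 0, "rz": 0, "gripper": -1},
    {"tx": 0, "ty": 0, "tz": 0, "rx": 0, "ry": 0, "rz": 0, "gripper": -1},
  ],
)

```text
clock: 11.4
eef_pos: [613.1, -52.0, 99.5]
tcp_rot: [-3.14, 0.002, -3.063]
contact_force: [-3.7, -2.1, 9.1]
opening: 0.175
```

>>> move_arm(
  increments=[
    {"tx": 0, "ty": 0.3, "tz": 0, "rx": 0, "ry": 0, "rz": 0, "gripper": -1},
    {"tx": 0, "ty": 0.3, "tz": 0, "rx": 0, "ry": 0, "rz": 0, "gripper": -1},
    {"tx": 0, "ty": 0, "tz": 0, "rx": 0, "ry": 0, "rz": 0, "gripper": -1},
    {"tx": 0, "ty": 0, "tz": 0, "rx": 0, "ry": 0, "rz": 0, "gripper": -1},
  ],
)

```text
clock: 11.8
eef_pos: [613.1, -51.3, 99.5]
tcp_rot: [-3.133, 0.003, -3.062]
contact_force: [-1.6, -29.9, 6.4]
opening: 0.176
```

>>> move_arm(
  increments=[
    {"tx": 0, "ty": -0.5, "tz": 0, "rx": 0, "ry": 0, "rz": 0, "gripper": 0},
    {"tx": 0, "ty": 0, "tz": 0, "rx": 0, "ry": 0, "rz": 0, "gripper": 0.3},
    {"tx": 0, "ty": 0, "tz": 0, "rx": 0, "ry": 0, "rz": 0, "gripper": 0.3},
    {"tx": 0, "ty": 0, "tz": -2, "rx": 0, "ry": 0, "rz": 0, "gripper": 0.3},
    {"tx": 0, "ty": 0, "tz": -4, "rx": 0, "ry": 0, "rz": 0, "gripper": 0.3},
    {"tx": 0, "ty": 0, "tz": -4, "rx": 0, "ry": 0, "rz": 0, "gripper": -0.2},
    {"tx": 1.9, "ty": 3.67, "tz": 0, "rx": 0, "ry": 0, "rz": 0, "gripper": -0.2},
    {"tx": 1.9, "ty": 3.67, "tz": 0, "rx": 0, "ry": 0, "rz": 0, "gripper": -0.2},
    {"tx": 1.9, "ty": 3.67, "tz": 0, "rx": 0, "ry": 0, "rz": 0, "gripper": -0.2},
    {"tx": 1.9, "ty": 3.67, "tz": 0, "rx": 0, "ry": 0, "rz": 0, "gripper": -0.2},
    {"tx": 1.9, "ty": 3.67, "tz": 0, "rx": 0, "ry": 0, "rz": 0, "gripper": -0.2},
    {"tx": 1.9, "ty": 3.67, "tz": 0, "rx": 0, "ry": 0, "rz": 0, "gripper": -0.2},
  ],
)

```text
clock: 13.0
eef_pos: [480.2, 161.9, 197.6]
tcp_rot: [3.141, 0.0, -3.063]
contact_force: [0.8, 0.3, -0.3]
opening: 0.397
```

>>> move_arm(
  increments=[
    {"tx": 0, "ty": 0, "tz": 0, "rx": 0, "ry": 0, "rz": 8.4, "gripper": -0.2},
    {"tx": 0, "ty": 0, "tz": 0, "rx": 0, "ry": 0, "rz": 8.4, "gripper": -0.2},
    {"tx": 0, "ty": 0, "tz": 0, "rx": 0, "ry": 0, "rz": 8.4, "gripper": -0.2},
    {"tx": 0, "ty": 0, "tz": 0, "rx": 0, "ry": 0, "rz": 8.4, "gripper": -0.2},
    {"tx": 0, "ty": 0, "tz": 0, "rx": 0, "ry": 0, "rz": 8.4, "gripper": -0.2},
    {"tx": 0, "ty": 0, "tz": 0, "rx": 0, "ry": 0, "rz": 8.4, "gripper": -0.2},
    {"tx": 0, "ty": 0, "tz": 0, "rx": 0, "ry": 0, "rz": 8.4, "gripper": -0.2},
    {"tx": 0, "ty": 0, "tz": 0, "rx": 0, "ry": 0, "rz": 8.4, "gripper": -0.2},
    {"tx": 0, "ty": 0, "tz": 0, "rx": 0, "ry": 0, "rz": 8.4, "gripper": -0.2},
    {"tx": 0, "ty": 0, "tz": 0, "rx": 0, "ry": 0, "rz": 8.4, "gripper": -0.2},
    {"tx": 0, "ty": 0, "tz": 0, "rx": 0, "ry": 0, "rz": 8.4, "gripper": -0.2},
    {"tx": 0, "ty": 0, "tz": 0, "rx": 0, "ry": 0, "rz": 8.4, "gripper": -0.2},
  ],
)

```text
clock: 14.2
eef_pos: [481.3, 160.7, 197.5]
tcp_rot: [3.141, -0.001, 1.455]
contact_force: [-0.1, 0.0, -0.0]
opening: 0.4
```

>>> move_arm(
  increments=[
    {"tx": 0, "ty": 0, "tz": 0, "rx": 0, "ry": 0, "rz": 0, "gripper": -0.2},
    {"tx": 0, "ty": 0, "tz": 0, "rx": 0, "ry": 0, "rz": 0, "gripper": -0.2},
    {"tx": 0, "ty": 0, "tz": 0, "rx": 0, "ry": 0, "rz": 0, "gripper": -0.2},
  ],
)

```text
clock: 14.5
eef_pos: [481.3, 160.3, 197.3]
tcp_rot: [-3.142, -0.0, 1.464]
contact_force: [-0.6, 0.4, -0.0]
opening: 0.398
```

Run:
```python
from h import *
s=r.sense();print(s['tcp_rot'],s['eef_pos'],s['qpos'])
im,d,T=grab('wrist'); save('w4',im)
P=np.array([atd('wrist',(u,v),d[v,u],T) for u in range(0,640,2) for v in range(0,400,2) if d[v,u]>0])
P=P[(P[:,2]>26)&(P[:,2]<44)]; P=P[np.linalg.norm(P[:,:2]-[482.5,159],axis=1)<62]
print(len(P),cv2.minAreaRect(P[:,:2].astype(np.float32)))
for q in ('spindle_mid',):
  for o in r.place_of(q,'wrist')[:2]:
    v,u=o['location']; print(q,o['confidence'],u,v,atz('wrist',(u,v),29,T))
mov([482.5,159,12])
```

```text
[-3.14155158e+00 -1.28851064e-04  1.46402678e+00] [481.34740959 160.2526692  197.34537081] [3.18335725e-01 2.08647179e-01 1.91598458e+00 1.57932601e-04
 1.01694518e+00 4.25022199e-01]
503 ((493.5098876953125, 153.4298095703125), (110.03331756591797, 95.80509948730469), 83.5666732788086)
spindle_mid 0.74 324.3 180.3 [481.71145438 156.24832156  29.        ]
shift cm [-0.1   0.12 18.53]
```

View pics/w4.png

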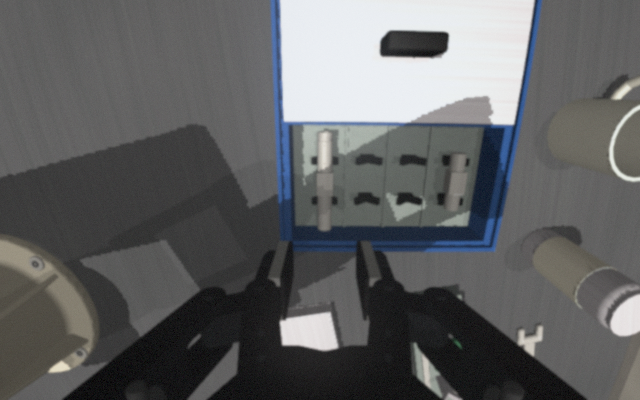

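Wrist view: spindle vertical at u≈324 (rows 130–230, square middle ~181), pin at (457,180), consistent with the measured centre. Descending to grip it.

>>> move_arm(
  increments=[
    {"tx": -0.2, "ty": 0.05, "tz": 4, "rx": 0, "ry": 0, "rz": 0, "gripper": -0.32},
    {"tx": 0, "ty": 0, "tz": 4, "rx": 0, "ry": 0, "rz": 0, "gripper": -0.32},
    {"tx": 0, "ty": 0, "tz": 4, "rx": 0, "ry": 0, "rz": 0, "gripper": -0.32},
    {"tx": 0, "ty": 0, "tz": 2, "rx": 0, "ry": 0, "rz": 0, "gripper": -0.32},
    {"tx": 0, "ty": 0, "tz": 1.5, "rx": 0, "ry": 0, "rz": 0, "gripper": -0.32},
    {"tx": 0, "ty": 0, "tz": 0, "rx": 0, "ry": 0, "rz": 0, "gripper": -0.32},
  ],
)

```text
clock: 15.2
eef_pos: [480.3, 157.5, 40.4]
tcp_rot: [-3.138, 0.002, 1.461]
contact_force: [-0.5, 0.3, 0.1]
opening: 0.342
```

>>> move_arm(
  increments=[
    {"tx": 0, "ty": 0, "tz": 1.5, "rx": 0, "ry": 0, "rz": 0, "gripper": -0.32},
    {"tx": 0, "ty": 0, "tz": 1.4, "rx": 0, "ry": 0, "rz": 0, "gripper": -0.32},
    {"tx": 0, "ty": 0, "tz": 0, "rx": 0, "ry": 0, "rz": 0, "gripper": -0.32},
  ],
)

```text
clock: 15.5
eef_pos: [481.0, 157.7, 12.4]
tcp_rot: [-3.14, 0.001, 1.461]
contact_force: [-0.2, 0.4, -0.6]
opening: 0.341
```

>>> move_arm(
  increments=[
    {"tx": 0, "ty": 0, "tz": 0, "rx": 0, "ry": 0, "rz": 0, "gripper": -1},
    {"tx": 0, "ty": 0, "tz": 0, "rx": 0, "ry": 0, "rz": 0, "gripper": -1},
    {"tx": 0, "ty": 0, "tz": 0, "rx": 0, "ry": 0, "rz": 0, "gripper": -1},
    {"tx": 0, "ty": 0, "tz": 0, "rx": 0, "ry": 0, "rz": 0, "gripper": -1},
    {"tx": 0, "ty": 0, "tz": -2, "rx": 0, "ry": 0, "rz": 0, "gripper": -1},
    {"tx": 0, "ty": 0, "tz": -3, "rx": 0, "ry": 0, "rz": 0, "gripper": -1},
    {"tx": 0, "ty": 0, "tz": -4, "rx": 0, "ry": 0, "rz": 0, "gripper": -1},
    {"tx": 0, "ty": 0, "tz": -4, "rx": 0, "ry": 0, "rz": 0, "gripper": -1},
    {"tx": 0, "ty": 0, "tz": -4, "rx": 0, "ry": 0, "rz": 0, "gripper": -1},
    {"tx": 0, "ty": 0, "tz": 0, "rx": 0, "ry": 0, "rz": 0, "gripper": -1},
  ],
  squeeze=70,
)

```text
clock: 16.5
eef_pos: [485.4, 159.1, 188.9]
tcp_rot: [3.132, -0.004, 1.46]
contact_force: [1.3, -0.3, -1.2]
opening: 0.199
```

Run:
```python
from h import *
print(tcp()[1]);im,d,T=grab('wrist'); save('w5',im[100:,100:540])
for o in r.cut_out('spindle_mid','wrist')[:2]:
    ys,xs=np.nonzero(o['mask']); P=np.array([atd('wrist',(x,y),d[y,x],T) for x,y in list(zip(xs,ys))[::5] if d[y,x]>0])
    L=np.array([T[0].T@(p-T[1]) for p in P]); L=L[np.abs(L[:,2]+19)<15]
    if len(L): print(o['confidence'],o['bbox'],'tool x range',np.percentile(L[:,0],[1,99]),'y',np.percentile(L[:,1],[1,99]),'z',np.percentile(L[:,2],[5,50,95]))
```

```text
[485.41663483 159.10379782 188.86841358]
0.71 [307.0, 168.0, 341.1, 349.1] tool x range [-42.59535893  51.77553609] y [-7.41264986  8.63254779] z [-26.22147844 -24.19746062 -18.55513714]
```

View pics/w5.png

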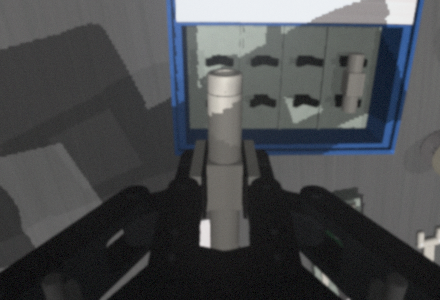

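Spindle gripped on its square, lifted. I'll get the bench frame from the saved cloud (edges of bed, rests, headstock).

Run:
```python
from h import *
P=np.load('b.npy'); a=np.radians(94.3); X=np.array([np.cos(a),np.sin(a)]); Y=np.array([-X[1],X[0]])
o=np.array([622,-177.]); q=np.c_[(P[:,:2]-o)@X,(P[:,:2]-o)@Y,P[:,2]]
q=q[(abs(q[:,1])<45)&(abs(q[:,0])<190)]
def h(n,s,ax): print(n,len(s),np.percentile(s[:,ax],[1,5,50,95,99]).round(1))
bed=q[(q[:,2]>18)&(q[:,2]<28)&(q[:,0]<135)]; h('bed x',bed,0); h('bed y',bed,1)
for lo,hi in((-75,-40),(-10,25)):
    s=q[(q[:,0]>lo)&(q[:,0]<hi)&(q[:,2]>45)&(q[:,2]<80)]; h(f'rest {lo} x',s,0); h(' y',s,1); h(' z',s,2)
s=q[(q[:,2]>84)&(q[:,0]<-50)]; h('head top x',s,0); h('y',s,1)
s=q[(q[:,2]>112)]; h('tab x',s,0); h('y',s,1)
s=q[(q[:,2]>84)&(q[:,2]<94)&(q[:,0]>20)]; h('tail top x',s,0); h('y',s,1)
```

```text
bed x 1391 [-126.3  -92.7   -6.5  126.3  133.2]
bed y 1391 [-35.7 -32.8   8.9  33.7  36. ]
rest -75 x 70 [-74.6 -73.9 -53.  -49.4 -49.1]
 y 70 [-13.1 -12.2  -1.3  11.4  12.3]
 z 70 [46.1 48.3 63.1 69.9 70.6]
rest -10 x 53 [11.4 12.  15.7 18.9 21.9]
 y 53 [-14.  -12.6   0.6  14.2  14.4]
 z 53 [52.7 54.9 62.1 66.6 67.2]
head top x 534 [-141.7 -133.7 -112.   -92.8  -92.2]
y 534 [-28.7 -26.   -0.7  24.3  25.6]
tab x 9860 [ -0.6   3.9  69.9 136.6 141.1]
y 9860 [-10.5  -7.9  10.6  17.2  19.1]
tail top x 343 [48.5 49.1 71.9 90.7 91.4]
y 343 [-22.2 -19.4   7.   25.   25.3]
```

>>> move_arm(
  increments=[
    {"tx": -3.24, "ty": 1.74, "tz": 0, "rx": 0, "ry": 0, "rz": 0, "gripper": -1},
    {"tx": -3.24, "ty": 1.74, "tz": 0, "rx": 0, "ry": 0, "rz": 0, "gripper": -1},
    {"tx": -3.24, "ty": 1.74, "tz": 0, "rx": 0, "ry": 0, "rz": 0, "gripper": -1},
    {"tx": -3.24, "ty": 1.74, "tz": 0, "rx": 0, "ry": 0, "rz": 0, "gripper": -1},
    {"tx": -3.24, "ty": 1.74, "tz": 0, "rx": 0, "ry": 0, "rz": 0, "gripper": -1},
    {"tx": -3.24, "ty": 1.74, "tz": 0, "rx": 0, "ry": 0, "rz": 0, "gripper": -1},
    {"tx": -3.24, "ty": 1.74, "tz": 0, "rx": 0, "ry": 0, "rz": 0, "gripper": -1},
    {"tx": -3.24, "ty": 1.74, "tz": 0, "rx": 0, "ry": 0, "rz": 0, "gripper": -1},
    {"tx": -3.24, "ty": 1.74, "tz": 0, "rx": 0, "ry": 0, "rz": 0, "gripper": -1},
    {"tx": -3.24, "ty": 1.74, "tz": 0, "rx": 0, "ry": 0, "rz": 0, "gripper": -1},
    {"tx": 0, "ty": 0, "tz": 0, "rx": 0, "ry": 0, "rz": -5.3, "gripper": -1},
    {"tx": 0, "ty": 0, "tz": 0, "rx": 0, "ry": 0, "rz": -5.3, "gripper": -1},
  ],
)

```text
clock: 17.8
eef_pos: [618.0, -184.3, 180.3]
tcp_rot: [-3.138, -0.001, 1.647]
contact_force: [0.0, 0.7, -1.8]
opening: 0.19
```

>>> move_arm(
  increments=[
    {"tx": 0, "ty": 0, "tz": 2, "rx": 0, "ry": 0, "rz": 0, "gripper": -1},
    {"tx": 0, "ty": 0, "tz": 2, "rx": 0, "ry": 0, "rz": 0, "gripper": -1},
    {"tx": 0, "ty": 0, "tz": 0, "rx": 0, "ry": 0, "rz": 0, "gripper": -1},
    {"tx": 0, "ty": 0, "tz": 0, "rx": 0, "ry": 0, "rz": 0, "gripper": -1},
  ],
)

```text
clock: 18.2
eef_pos: [618.1, -183.0, 141.7]
tcp_rot: [-3.139, -0.001, 1.645]
contact_force: [0.7, -0.6, -1.1]
opening: 0.196
```

Run:
```python
from h import *
print(tcp()[1],r.sense()['tcp_rot'],r.sense()['opening']);im,d,T=grab('wrist'); save('w6',im)
for q in('head_tip','tail_tip','rests'):
  for o in r.place_of(q,'wrist')[:2]:
    v,u=o['location']; print(q,o['confidence'],u,v,atz('wrist',(u,v),65,T))
im,d,T=grab('top'); save('top1',im[110:350,300:560])
P=np.array([atd('top',(u,v),d[v,u]) for u in range(320,520) for v in range(140,230) if d[v,u]>0]); np.save('b2.npy',P)
for q in('head_tip','tail_tip','spindle_mid','rests'):
  for o in r.place_of(q,'top')[:2]:
    v,u=o['location']; print(q,o['confidence'],u,v,atz('top',(u,v),165 if q=='spindle_mid' else 65,T))
mov([622.4,-182.2,60])
```

```text
[ 618.051582   -182.95606959  141.6948343 ] [-3.13870661e+00 -1.04665789e-03  1.64539886e+00] 0.19606313043228063
tail_tip 0.74 331.7 90.3 [617.3789713 -94.7953791  65.       ]
rests 0.71 326.3 209.1 [ 620.5379666  -185.18913879   65.        ]
tail_tip 0.55 373.9 186.7 [618.34635119 -99.14316452  65.        ]
shift cm [0.09 0.32 8.38]
```

View pics/w6.png

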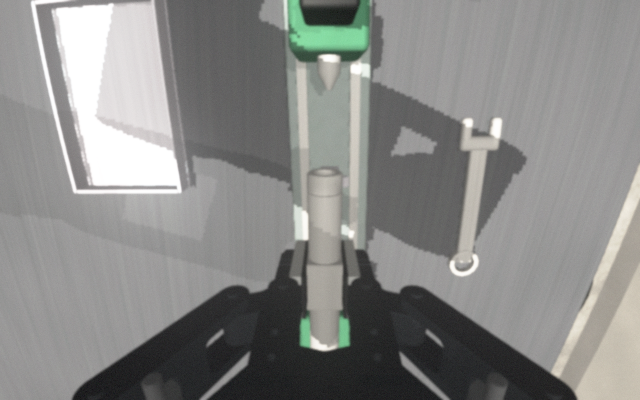

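Run:
```python
from h import *
T=tcp()
for uv,z in(((325,170),166.7),((325,195),166.7),((325,263),167.7),((325,309),167.7)):
    p=atz('wrist',uv,z,T); print(uv,(T[0].T@(p-T[1])).round(1))
im,d,_=grab('wrist'); g=cv2.cvtColor(im,cv2.COLOR_RGB2GRAY); print([(v,int(g[v,320:331].mean()),round(float(d[v,325]))) for v in range(160,330,4)])
```

```text
(325, 170) [ 53.8   1.1 -22.9]
(325, 195) [ 42.7   1.1 -22.9]
(325, 263) [  9.5   1.2 -23.9]
(325, 309) [-17.    1.2 -23.9]
[(160, 164, 266), (164, 155, 266), (168, 131, 137), (172, 178, 137), (176, 158, 123), (180, 194, 123), (184, 192, 124), (188, 194, 124), (192, 198, 125), (196, 179, 126), (200, 197, 0), (204, 198, 127), (208, 197, 128), (212, 197, 129), (216, 196, 129), (220, 197, 129), (224, 196, 130), (228, 194, 131), (232, 180, 131), (236, 172, 131), (240, 172, 133), (244, 171, 133), (248, 170, 134), (252, 170, 134), (256, 170, 136), (260, 170, 136), (264, 146, 136), (268, 172, 137), (272, 172, 137), (276, 171, 137), (280, 171, 138), (284, 170, 139), (288, 171, 139), (292, 170, 140), (296, 169, 142), (300, 169, 141), (304, 170, 143), (308, 167, 143), (312, 166, 146), (316, 167, 145), (320, 167, 147), (324, 165, 148), (328, 166, 149)]
```

Run:
```python
from h import *
im,d,T=grab('wrist')
for v in (184,204,224,244,256,280,300): 
    p=atd('wrist',(325,v),np.median(d[v-1:v+2,322:329]),T); print(v,(T[0].T@(p-T[1])).round(1))
```

```text
184 [ 48.2   1.1 -24.7]
204 [ 39.2   1.1 -24.7]
224 [ 29.7   1.1 -24.6]
244 [ 20.    1.1 -24.9]
256 [ 13.6   1.2 -24.6]
280 [  1.4   1.2 -25.8]
300 [-10.2   1.2 -25.6]
```

>>> move_arm(
  increments=[
    {"tx": 0, "ty": 0.46, "tz": 2, "rx": 0, "ry": 0, "rz": 0, "gripper": -1},
    {"tx": 0, "ty": 0, "tz": 2, "rx": 0, "ry": 0, "rz": 0, "gripper": -1},
    {"tx": 0, "ty": 0, "tz": 2, "rx": 0, "ry": 0, "rz": 0, "gripper": -1},
    {"tx": 0, "ty": 0, "tz": 1.5, "rx": 0, "ry": 0, "rz": 0, "gripper": -1},
    {"tx": 0, "ty": 0, "tz": 0.8, "rx": 0, "ry": 0, "rz": 0, "gripper": -1},
    {"tx": 0, "ty": 0, "tz": 0.5, "rx": 0, "ry": 0, "rz": 0, "gripper": -1},
    {"tx": 0, "ty": 0, "tz": 0.3, "rx": 0, "ry": 0, "rz": 0, "gripper": -1},
    {"tx": 0, "ty": 0, "tz": 0, "rx": 0, "ry": 0, "rz": 0, "gripper": -1},
  ],
)

```text
clock: 19.55
eef_pos: [623.8, -182.9, 52.5]
tcp_rot: [3.141, 0.0, 1.645]
contact_force: [-0.3, -0.2, -1.5]
opening: 0.201
```

>>> move_arm(
  increments=[
    {"tx": 0, "ty": 0, "tz": 0.2, "rx": 0, "ry": 0, "rz": 0, "gripper": -1},
    {"tx": 0, "ty": 0, "tz": 0.1, "rx": 0, "ry": 0, "rz": 0, "gripper": -1},
    {"tx": 0, "ty": 0, "tz": 0, "rx": 0, "ry": 0, "rz": 0, "gripper": -1},
    {"tx": 0, "ty": 0, "tz": 0, "rx": 0, "ry": 0, "rz": 0, "gripper": -1},
  ],
)

```text
clock: 19.95
eef_pos: [624.2, -183.1, 51.1]
tcp_rot: [3.14, 0.001, 1.645]
contact_force: [-3.6, 1.7, 9.2]
opening: 0.196
```

Run:
```python
from h import *
print(tcp()[1],r.sense()['contact_force']);im,d,T=grab('wrist'); save('w7',im)
```

```text
[ 624.21685378 -183.13358319   51.11071275] [-3.556248    1.72150968  9.19869113]
```

View pics/w7.png

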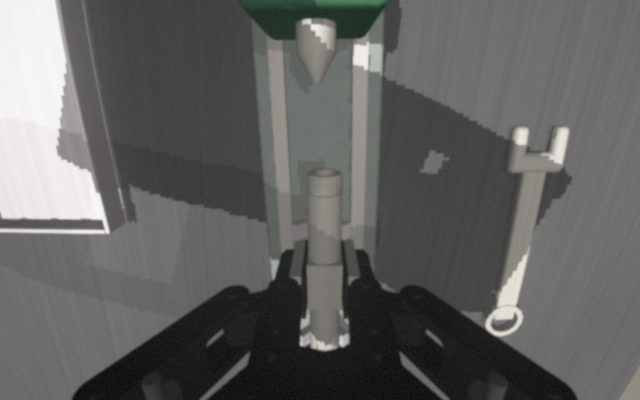

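Run:
```python
from h import *
T=tcp()
for uv,z in(((317,82),T[1][2]+16.7),((325,171),T[1][2]+16.7),((324.5,195),T[1][2]+24.7),((323.5,245),T[1][2]+24.7)):
    print(uv,(T[0].T@(atz('wrist',uv,z,T)-T[1])).round(1))
```

```text
(317, 82) [ 89.1  -2.2 -16.8]
(325, 171) [ 51.9   1.1 -16.7]
(324.5, 195) [ 43.3   0.9 -24.7]
(323.5, 245) [ 19.4   0.5 -24.7]
```

>>> move_arm(
  increments=[
    {"tx": 0, "ty": 0, "tz": -0.2, "rx": 0, "ry": 0, "rz": 0, "gripper": -1},
    {"tx": 0, "ty": -0.3, "tz": 0, "rx": 0, "ry": 0, "rz": 0, "gripper": -1},
    {"tx": 0, "ty": 0, "tz": 0, "rx": 0, "ry": 0, "rz": 0, "gripper": -1},
    {"tx": 0, "ty": 0, "tz": 0.3, "rx": 0, "ry": 0, "rz": 0, "gripper": -1},
    {"tx": 0, "ty": 0, "tz": 0.1, "rx": 0, "ry": 0, "rz": 0, "gripper": -1},
    {"tx": 0, "ty": 0, "tz": 0, "rx": 0, "ry": 0, "rz": 0, "gripper": -1},
  ],
)

```text
clock: 20.6
eef_pos: [622.5, -183.5, 49.4]
tcp_rot: [3.138, 0.001, 1.646]
contact_force: [-0.5, 1.5, 16.7]
opening: 0.196
```

>>> move_arm(
  increments=[
    {"tx": 0, "ty": 0, "tz": -0.1, "rx": 0, "ry": 0, "rz": 0, "gripper": -0.6},
    {"tx": 0, "ty": 0, "tz": 0, "rx": 0, "ry": 0, "rz": 0, "gripper": -0.3},
    {"tx": 0, "ty": 0, "tz": 0, "rx": 0, "ry": 0, "rz": 0, "gripper": -0.3},
    {"tx": 0, "ty": 0, "tz": 0, "rx": 0, "ry": 0, "rz": 0, "gripper": -0.3},
    {"tx": 0, "ty": 0, "tz": -1, "rx": 0, "ry": 0, "rz": 0, "gripper": -0.3},
    {"tx": 0, "ty": 0, "tz": -3, "rx": 0, "ry": 0, "rz": 0, "gripper": -0.3},
    {"tx": 0, "ty": 0, "tz": -4, "rx": 0, "ry": 0, "rz": 0, "gripper": -0.3},
    {"tx": 0, "ty": 0, "tz": -4, "rx": 0, "ry": 0, "rz": 0, "gripper": -0.3},
    {"tx": 0, "ty": 0, "tz": 0, "rx": 0, "ry": 0, "rz": 0, "gripper": -0.3},
    {"tx": 0, "ty": 0, "tz": 0, "rx": 0, "ry": 0, "rz": 0, "gripper": -0.3},
  ],
)

```text
clock: 21.6
eef_pos: [621.1, -183.3, 169.9]
tcp_rot: [3.139, 0.001, 1.645]
contact_force: [-0.0, 0.3, -0.4]
opening: 0.353
```

Run:
```python
from h import *
print(tcp()[1],r.sense()['tcp_rot'],r.sense()['qpos']);im,d,T=grab('wrist'); save('w8',im)
for q in('spindle_mid','tail_tip','tail_grip'):
  for o in r.place_of(q,'wrist')[:1]:
    v,u=o['location']; print(q,o['confidence'],u,v,atz('wrist',(u,v),113 if q=='tail_grip' else 65,T))
```

```text
[ 621.08968862 -183.30920064  169.8520561 ] [3.13935029e+00 8.75701509e-04 1.64528920e+00] [-2.89298785e-01  4.46046049e-01  1.63873880e+00 -2.35864905e-05
  1.05440060e+00 -3.63781015e-01]
spindle_mid 0.89 328.4 198.4 [ 626.16846421 -186.19703679   65.        ]
tail_tip 0.56 324.5 90.5 [615.79438272 -95.22418062  65.        ]
tail_grip 0.92 320.3 12.3 [609.7196713  -50.95288183 113.        ]
```

View pics/w8.png

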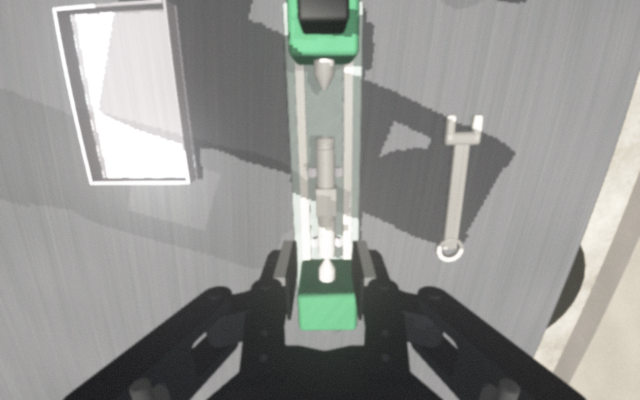

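>>> move_arm(
  increments=[
    {"tx": 4.4, "ty": 0.05, "tz": 0, "rx": 0, "ry": 0, "rz": 0, "gripper": 0.3},
    {"tx": 4.4, "ty": 0.05, "tz": 0, "rx": 0, "ry": 0, "rz": 0, "gripper": 0.3},
    {"tx": 4.4, "ty": 0.06, "tz": 0, "rx": 0, "ry": 0, "rz": 0, "gripper": 0.3},
    {"tx": 0, "ty": 0, "tz": 0, "rx": 0, "ry": 0, "rz": -8.5, "gripper": 0.3},
    {"tx": 0, "ty": 0, "tz": 0, "rx": 0, "ry": 0, "rz": -8.5, "gripper": 0.3},
    {"tx": 0, "ty": 0, "tz": 0, "rx": 0, "ry": 0, "rz": -8.5, "gripper": 0.3},
    {"tx": 0, "ty": 0, "tz": 0, "rx": 0, "ry": 0, "rz": -8.5, "gripper": 0.3},
    {"tx": 0, "ty": 0, "tz": 0, "rx": 0, "ry": 0, "rz": -8.5, "gripper": 0.3},
    {"tx": 0, "ty": 0, "tz": 0, "rx": 0, "ry": 0, "rz": -8.5, "gripper": 0.3},
    {"tx": 0, "ty": 0, "tz": 0, "rx": 0, "ry": 0, "rz": -8.5, "gripper": 0.3},
    {"tx": 0, "ty": 0, "tz": 0, "rx": 0, "ry": 0, "rz": -8.5, "gripper": 0.3},
    {"tx": 0, "ty": 0, "tz": 0, "rx": 0, "ry": 0, "rz": -8.5, "gripper": 0.3},
  ],
)

```text
clock: 23.0
eef_pos: [611.6, -51.3, 166.9]
tcp_rot: [-3.141, -0.002, 2.987]
contact_force: [-0.1, 0.3, -0.3]
opening: 0.65
```

>>> move_arm(
  increments=[
    {"tx": 0, "ty": 0, "tz": 0, "rx": 0, "ry": 0, "rz": -8.5, "gripper": 0.3},
    {"tx": 0, "ty": 0, "tz": 0, "rx": 0, "ry": 0, "rz": -5, "gripper": 0.3},
    {"tx": 0, "ty": 0, "tz": 0, "rx": 0, "ry": 0, "rz": 0, "gripper": 0.3},
    {"tx": 0, "ty": 0, "tz": 0, "rx": 0, "ry": 0, "rz": 0, "gripper": 0.3},
  ],
)

```text
clock: 23.4
eef_pos: [611.9, -51.3, 167.4]
tcp_rot: [3.141, -0.001, -3.07]
contact_force: [-0.5, -0.4, 0.1]
opening: 0.65
```

>>> move_arm(
  increments=[
    {"tx": 0, "ty": 0, "tz": 3.5, "rx": 0, "ry": 0, "rz": 0, "gripper": 0.3},
    {"tx": 0, "ty": 0, "tz": 2.5, "rx": 0, "ry": 0, "rz": 0, "gripper": 0.3},
    {"tx": 0, "ty": 0, "tz": 0.9, "rx": 0, "ry": 0, "rz": 0, "gripper": 0},
    {"tx": 0, "ty": 0, "tz": 0, "rx": 0, "ry": 0, "rz": 0, "gripper": -1},
    {"tx": 0, "ty": 0, "tz": 0, "rx": 0, "ry": 0, "rz": 0, "gripper": -1},
    {"tx": 0, "ty": 0, "tz": 0, "rx": 0, "ry": 0, "rz": 0, "gripper": -1},
    {"tx": 0, "ty": 0, "tz": 0, "rx": 0, "ry": 0, "rz": 0, "gripper": -1},
    {"tx": 0, "ty": 0, "tz": 0, "rx": 0, "ry": 0, "rz": 0, "gripper": -1},
  ],
  squeeze=70,
)

```text
clock: 24.2
eef_pos: [612.8, -51.5, 100.1]
tcp_rot: [-3.141, 0.001, -3.067]
contact_force: [-0.1, -1.7, -0.2]
opening: 0.171
```

>>> move_arm(
  increments=[
    {"tx": 0, "ty": -0.5, "tz": 0, "rx": 0, "ry": 0, "rz": 0, "gripper": -1},
    {"tx": 0, "ty": -0.7, "tz": 0, "rx": 0, "ry": 0, "rz": 0, "gripper": -1},
    {"tx": 0, "ty": -0.7, "tz": 0, "rx": 0, "ry": 0, "rz": 0, "gripper": -1},
    {"tx": 0, "ty": -0.7, "tz": 0, "rx": 0, "ry": 0, "rz": 0, "gripper": -1},
    {"tx": 0, "ty": -0.3, "tz": 0, "rx": 0, "ry": 0, "rz": 0, "gripper": -1},
    {"tx": 0, "ty": -0.3, "tz": 0, "rx": 0, "ry": 0, "rz": 0, "gripper": -1},
    {"tx": 0, "ty": -0.3, "tz": 0, "rx": 0, "ry": 0, "rz": 0, "gripper": -1},
    {"tx": 0, "ty": -0.3, "tz": 0, "rx": 0, "ry": 0, "rz": 0, "gripper": -1},
    {"tx": 0, "ty": -0.3, "tz": 0, "rx": 0, "ry": 0, "rz": 0, "gripper": -1},
    {"tx": 0, "ty": -0.3, "tz": 0, "rx": 0, "ry": 0, "rz": 0, "gripper": -1},
    {"tx": 0, "ty": -0.3, "tz": 0, "rx": 0, "ry": 0, "rz": 0, "gripper": -1},
    {"tx": 0, "ty": 0, "tz": 0, "rx": 0, "ry": 0, "rz": 0, "gripper": -1},
  ],
)

```text
clock: 25.4
eef_pos: [617.1, -99.1, 100.1]
tcp_rot: [-3.141, 0.003, -3.067]
contact_force: [3.6, 2.8, 5.2]
opening: 0.171
```

>>> move_arm(
  increments=[
    {"tx": 0, "ty": -0.2, "tz": 0, "rx": 0, "ry": 0, "rz": 0, "gripper": -1},
    {"tx": 0, "ty": -0.2, "tz": 0, "rx": 0, "ry": 0, "rz": 0, "gripper": -1},
    {"tx": 0, "ty": 0, "tz": 0, "rx": 0, "ry": 0, "rz": 0, "gripper": -1},
  ],
)

```text
clock: 25.7
eef_pos: [617.5, -102.7, 100.1]
tcp_rot: [-3.141, 0.003, -3.067]
contact_force: [3.4, 3.0, 5.2]
opening: 0.173
```

>>> move_arm(
  increments=[
    {"tx": 0, "ty": -0.15, "tz": 0, "rx": 0, "ry": 0, "rz": 0, "gripper": -1},
    {"tx": 0, "ty": 0, "tz": 0, "rx": 0, "ry": 0, "rz": 0, "gripper": -1},
    {"tx": 0, "ty": 0, "tz": 0, "rx": 0, "ry": 0, "rz": 0, "gripper": -1},
  ],
)

```text
clock: 26.0
eef_pos: [617.5, -104.1, 100.0]
tcp_rot: [-3.141, 0.003, -3.067]
contact_force: [2.6, 4.6, 5.3]
opening: 0.171
```

>>> move_arm(
  increments=[
    {"tx": 0, "ty": -0.15, "tz": 0, "rx": 0, "ry": 0, "rz": 0, "gripper": -1},
    {"tx": 0, "ty": 0, "tz": 0, "rx": 0, "ry": 0, "rz": 0, "gripper": -1},
    {"tx": 0, "ty": 0, "tz": 0, "rx": 0, "ry": 0, "rz": 0, "gripper": -1},
  ],
)

```text
clock: 26.3
eef_pos: [617.7, -105.5, 100.1]
tcp_rot: [-3.141, 0.003, -3.067]
contact_force: [3.0, 4.2, 4.7]
opening: 0.172
```

>>> move_arm(
  increments=[
    {"tx": 0, "ty": -0.15, "tz": 0, "rx": 0, "ry": 0, "rz": 0, "gripper": -1},
    {"tx": 0, "ty": 0, "tz": 0, "rx": 0, "ry": 0, "rz": 0, "gripper": -1},
    {"tx": 0, "ty": 0, "tz": 0, "rx": 0, "ry": 0, "rz": 0, "gripper": -1},
  ],
)

```text
clock: 26.6
eef_pos: [617.8, -106.4, 100.1]
tcp_rot: [3.141, 0.003, -3.067]
contact_force: [3.5, 8.0, 6.1]
opening: 0.174
```

>>> move_arm(
  increments=[
    {"tx": 0, "ty": -0.2, "tz": 0, "rx": 0, "ry": 0, "rz": 0, "gripper": -1},
    {"tx": 0, "ty": 0, "tz": 0, "rx": 0, "ry": 0, "rz": 0, "gripper": -1},
    {"tx": 0, "ty": 0, "tz": 0, "rx": 0, "ry": 0, "rz": 0, "gripper": -1},
  ],
)

```text
clock: 26.9
eef_pos: [617.8, -107.0, 100.1]
tcp_rot: [3.139, 0.002, -3.068]
contact_force: [3.1, 13.7, 7.3]
opening: 0.176
```

Run:
```python
from h import *
print(tcp()[1],r.sense()['contact_force']);im,d,T=grab('scene'); 
for q in('head_tip','tail_tip','spindle_mid'):
  for o in r.place_of(q,'scene')[:1]:
    v,u=o['location']; print(q,o['confidence'],u,v,atz('scene',(u,v),65,T))
c=im[200:320,140:300]; save('s1',cv2.resize(c,None,fx=4,fy=4,interpolation=cv2.INTER_CUBIC))
```

```text
[ 617.81003212 -107.0307697   100.07580854] [ 3.09979715 13.71418482  7.32141916]
head_tip 0.6 190.7 278.1 [ 626.33329792 -246.50690883   65.        ]
spindle_mid 0.94 219.4 269.3 [ 636.0060705  -199.12669471   65.        ]
```

View pics/s1.png

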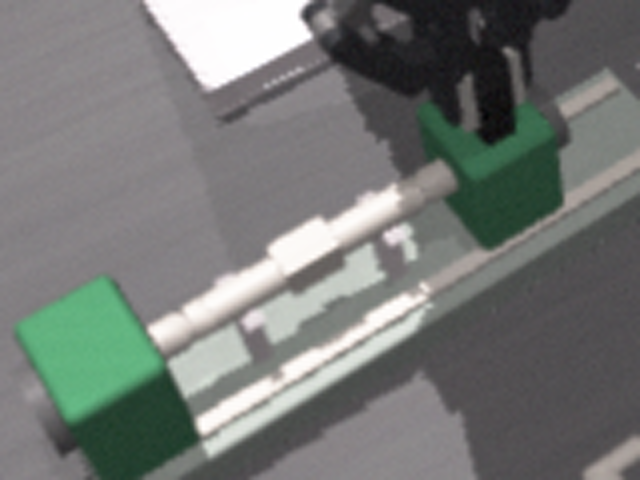

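The spindle is on both points in the scene crop; pressing it firmly.

>>> move_arm(
  increments=[
    {"tx": 0, "ty": -0.3, "tz": 0, "rx": 0, "ry": 0, "rz": 0, "gripper": -1},
    {"tx": 0, "ty": -0.2, "tz": 0, "rx": 0, "ry": 0, "rz": 0, "gripper": -1},
    {"tx": 0, "ty": 0, "tz": 0, "rx": 0, "ry": 0, "rz": 0, "gripper": -1},
    {"tx": 0, "ty": 0, "tz": 0, "rx": 0, "ry": 0, "rz": 0, "gripper": -1},
    {"tx": 0, "ty": 0, "tz": 0, "rx": 0, "ry": 0, "rz": 0, "gripper": -1},
  ],
)

```text
clock: 27.6
eef_pos: [617.9, -108.1, 100.1]
tcp_rot: [3.134, 0.002, -3.068]
contact_force: [2.5, 34.6, 10.8]
opening: 0.168
```

>>> move_arm(
  increments=[
    {"tx": 0, "ty": 0.2, "tz": 0, "rx": 0, "ry": 0, "rz": 0, "gripper": -0.5},
    {"tx": 0, "ty": 0, "tz": 0, "rx": 0, "ry": 0, "rz": 0, "gripper": -0.2},
    {"tx": 0, "ty": 0, "tz": 0, "rx": 0, "ry": 0, "rz": 0, "gripper": -0.2},
    {"tx": 0, "ty": 0, "tz": 0, "rx": 0, "ry": 0, "rz": 0, "gripper": -0.2},
    {"tx": 0, "ty": 0, "tz": -1, "rx": 0, "ry": 0, "rz": 0, "gripper": -0.2},
    {"tx": 0, "ty": 0, "tz": -3, "rx": 0, "ry": 0, "rz": 0, "gripper": -0.2},
    {"tx": 0, "ty": 0, "tz": -4, "rx": 0, "ry": 0, "rz": 0, "gripper": -0.2},
    {"tx": 0, "ty": 0, "tz": -4, "rx": 0, "ry": 0, "rz": 0, "gripper": -0.2},
    {"tx": 0, "ty": 0, "tz": 0, "rx": 0, "ry": 0, "rz": 0, "gripper": -0.2},
    {"tx": 0, "ty": 0, "tz": 0, "rx": 0, "ry": 0, "rz": 0, "gripper": -0.2},
  ],
)

```text
clock: 28.6
eef_pos: [617.4, -112.1, 221.0]
tcp_rot: [-3.141, 0.003, -3.067]
contact_force: [-0.9, -0.4, -0.3]
opening: 0.401
```

Run:
```python
from h import *
print(tcp()[1],r.sense()['tcp_rot']);im,d,T=grab('wrist'); save('w9',im)
for q in('head_tip','tail_tip','spindle_mid','tail_grip','rests'):
  for o in r.place_of(q,'wrist')[:1]:
    v,u=o['location']; print(q,round(o['confidence'],2),u,v,atz('wrist',(u,v),113 if q=='tail_grip' else 65,T).round(1))
for o in r.cut_out('tray','wrist')[:1]: print('tray',o['bbox'],o['confidence'])
```

```text
[ 617.38933793 -112.12958101  220.96112539] [-3.14073725e+00  2.64206970e-03 -3.06734982e+00]
head_tip 0.75 196.5 178.1 [ 627.9 -246.9   65. ]
tail_tip 0.84 291.3 177.7 [ 620.1 -145.8   65. ]
spindle_mid 0.98 243.9 178.8 [ 625.  -195.9   65. ]
tail_grip 0.94 329.0 191.9 [ 617.2 -106.8  113. ]
rests 0.56 253.9 183.0 [ 628.8 -185.3   65. ]
tray [255.6, 0.0, 419.3, 43.6] 0.69
```

View pics/w9.png

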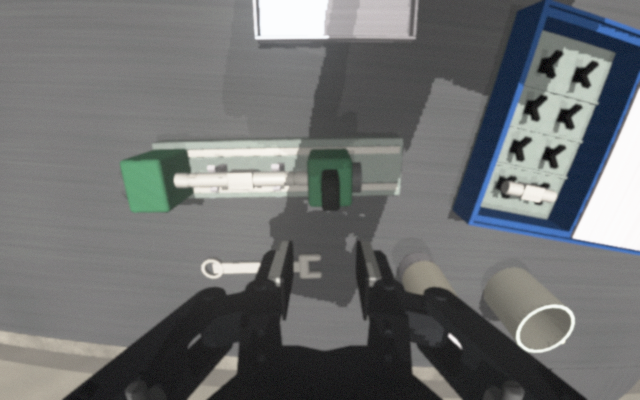

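>>> move_arm(
  increments=[
    {"tx": -0.42, "ty": 4.2, "tz": 0, "rx": 0, "ry": 0, "rz": 0, "gripper": -0.3},
    {"tx": -0.42, "ty": 4.2, "tz": 0, "rx": 0, "ry": 0, "rz": 0, "gripper": -0.3},
    {"tx": -0.42, "ty": 4.2, "tz": 0, "rx": 0, "ry": 0, "rz": 0, "gripper": -0.3},
    {"tx": -0.42, "ty": 4.2, "tz": 0, "rx": 0, "ry": 0, "rz": 0, "gripper": -0.3},
    {"tx": -0.42, "ty": 4.2, "tz": 0, "rx": 0, "ry": 0, "rz": 0, "gripper": -0.3},
    {"tx": -0.42, "ty": 4.2, "tz": 0, "rx": 0, "ry": 0, "rz": 0, "gripper": -0.3},
    {"tx": 0, "ty": 0, "tz": 0, "rx": 0, "ry": 0, "rz": 8.5, "gripper": -0.3},
    {"tx": 0, "ty": 0, "tz": 0, "rx": 0, "ry": 0, "rz": 8.5, "gripper": -0.3},
    {"tx": 0, "ty": 0, "tz": 0, "rx": 0, "ry": 0, "rz": 8.5, "gripper": -0.3},
    {"tx": 0, "ty": 0, "tz": 0, "rx": 0, "ry": 0, "rz": 8.5, "gripper": -0.3},
    {"tx": 0, "ty": 0, "tz": 0, "rx": 0, "ry": 0, "rz": 8.5, "gripper": -0.3},
    {"tx": 0, "ty": 0, "tz": 0, "rx": 0, "ry": 0, "rz": 8.5, "gripper": -0.3},
  ],
)

```text
clock: 30.15
eef_pos: [623.0, 141.5, 218.7]
tcp_rot: [-3.141, -0.0, 2.32]
contact_force: [0.6, -0.5, -1.3]
opening: 0.351
```

>>> move_arm(
  increments=[
    {"tx": 0, "ty": 0, "tz": 0, "rx": 0, "ry": 0, "rz": 8.5, "gripper": -0.3},
    {"tx": 0, "ty": 0, "tz": 0, "rx": 0, "ry": 0, "rz": 8.5, "gripper": -0.3},
    {"tx": 0, "ty": 0, "tz": 0, "rx": 0, "ry": 0, "rz": 8.5, "gripper": -0.3},
    {"tx": 0, "ty": 0, "tz": 0, "rx": 0, "ry": 0, "rz": 8.5, "gripper": -0.3},
    {"tx": 0, "ty": 0, "tz": 0, "rx": 0, "ry": 0, "rz": 8.5, "gripper": -0.3},
    {"tx": 0, "ty": 0, "tz": 0, "rx": 0, "ry": 0, "rz": 7, "gripper": -0.3},
    {"tx": 0, "ty": 0, "tz": 2, "rx": 0, "ry": 0, "rz": 0, "gripper": -0.3},
    {"tx": 0, "ty": 0, "tz": 0, "rx": 0, "ry": 0, "rz": 0, "gripper": -0.3},
    {"tx": 0, "ty": 0, "tz": 0, "rx": 0, "ry": 0, "rz": 0, "gripper": -0.3},
  ],
)

```text
clock: 31.05
eef_pos: [622.7, 141.4, 198.8]
tcp_rot: [-3.14, 0.001, 1.463]
contact_force: [0.6, -0.7, 0.7]
opening: 0.35
```

Run:
```python
from h import *
print(tcp()[1],r.sense()['tcp_rot']);im,d,T=grab('wrist'); save('w10',im)
for q in('pin_a_mid','pockets','cover_grip'):
  for o in r.place_of(q,'wrist')[:2]:
    v,u=o['location']; print(q,round(o['confidence'],2),u,v,atz('wrist',(u,v),29,T).round(1))
for o in r.cut_out('pin_a_mid','wrist')[:1]: print(o['bbox'],o['confidence'])
im,d,T=grab('top')
for o in r.cut_out('tray','top')[:1]:
    ys,xs=np.nonzero(o['mask']); P=np.array([atd('top',(x,y),d[y,x]) for x,y in zip(xs,ys) if d[y,x]>0]); h=P[P[:,2]>14]
    print('tray',o['bbox'],cv2.minAreaRect(h[:,:2].astype(np.float32)))
for n,p in (('spray_mid',70),('mug_mid',42),('spanner_mid',4)):
    for o in r.place_of(n,'top')[:1]: print(n,atz('top',o['location'][::-1],p).round())
```

```text
[622.74607178 141.39406811 198.77682915] [-3.13996431e+00  5.79374797e-04  1.46268017e+00]
pockets 0.76 260.0 176.4 [552.7 149.   29. ]
pockets 0.59 474.8 131.6 [787.9 173.5  29. ]
cover_grip 0.97 240.6 37.0 [557.6 289.2  29. ]
tray [336.6, 260.6, 431.2, 328.2] ((421.74261474609375, -116.04100799560547), (110.63848876953125, 170.5882568359375), 4.327445983886719)
spray_mid [753.  24.  70.]
mug_mid [783. 176.  42.]
spanner_mid [ 770. -196.    4.]
```

View pics/w10.png

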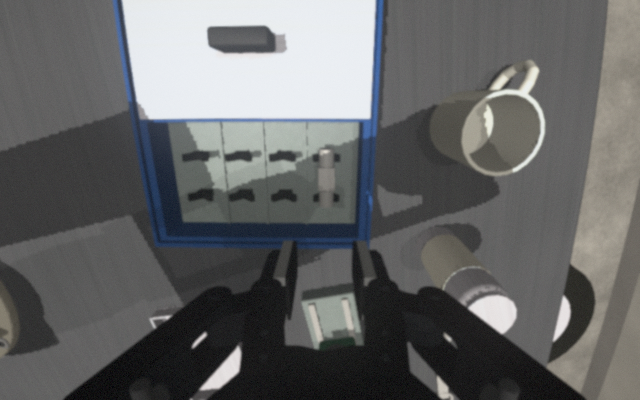

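Run:
```python
from h import *
T=tcp()
for uv in((326.5,148),(326.5,179),(326,208)):
    p=atz('wrist',uv,37.5,T); print(uv,p.round(1),(T[0].T@(p-T[1])).round(1))
```

```text
(326.5, 148) [629.9 173.7  37.5] [ 32.7   3.1 162. ]
(326.5, 179) [626.3 140.4  37.5] [ -0.7   3.2 162. ]
(326, 208) [622.3 107.3  37.5] [-34.1   2.7 162. ]
```

>>> move_arm(
  increments=[
    {"tx": -0.1, "ty": 0.2, "tz": 4, "rx": 0, "ry": 0, "rz": 0, "gripper": -0.32},
    {"tx": 0, "ty": 0, "tz": 4, "rx": 0, "ry": 0, "rz": 0, "gripper": -0.32},
    {"tx": 0, "ty": 0, "tz": 4, "rx": 0, "ry": 0, "rz": 0, "gripper": -0.32},
    {"tx": 0, "ty": 0, "tz": 2, "rx": 0, "ry": 0, "rz": 0, "gripper": -0.32},
    {"tx": 0, "ty": 0, "tz": 1.5, "rx": 0, "ry": 0, "rz": 0, "gripper": -0.32},
    {"tx": 0, "ty": 0, "tz": 0, "rx": 0, "ry": 0, "rz": 0, "gripper": -0.32},
  ],
)

```text
clock: 32.15
eef_pos: [623.9, 140.0, 42.5]
tcp_rot: [-3.139, 0.001, 1.462]
contact_force: [-0.7, 0.4, 0.9]
opening: 0.339
```

>>> move_arm(
  increments=[
    {"tx": 0, "ty": 0, "tz": 1.5, "rx": 0, "ry": 0, "rz": 0, "gripper": -0.32},
    {"tx": 0, "ty": 0, "tz": 1.6, "rx": 0, "ry": 0, "rz": 0, "gripper": -0.32},
    {"tx": 0, "ty": 0, "tz": 0, "rx": 0, "ry": 0, "rz": 0, "gripper": -0.32},
  ],
)

```text
clock: 32.45
eef_pos: [623.9, 140.0, 11.4]
tcp_rot: [-3.139, 0.001, 1.462]
contact_force: [-0.2, 0.3, -1.0]
opening: 0.342
```

>>> move_arm(
  increments=[
    {"tx": 0, "ty": 0, "tz": 0, "rx": 0, "ry": 0, "rz": 0, "gripper": -1},
    {"tx": 0, "ty": 0, "tz": 0, "rx": 0, "ry": 0, "rz": 0, "gripper": -1},
    {"tx": 0, "ty": 0, "tz": 0, "rx": 0, "ry": 0, "rz": 0, "gripper": -1},
    {"tx": 0, "ty": 0, "tz": 0, "rx": 0, "ry": 0, "rz": 0, "gripper": -1},
    {"tx": 0, "ty": 0, "tz": -2, "rx": 0, "ry": 0, "rz": 0, "gripper": -1},
    {"tx": 0, "ty": 0, "tz": -3, "rx": 0, "ry": 0, "rz": 0, "gripper": -1},
    {"tx": 0, "ty": 0, "tz": -4, "rx": 0, "ry": 0, "rz": 0, "gripper": -1},
    {"tx": 0, "ty": 0, "tz": -4, "rx": 0, "ry": 0, "rz": 0, "gripper": -1},
    {"tx": 0, "ty": 0, "tz": -4, "rx": 0, "ry": 0, "rz": 0, "gripper": -1},
    {"tx": 0, "ty": 0, "tz": 0, "rx": 0, "ry": 0, "rz": 0, "gripper": -1},
  ],
  squeeze=70,
)

```text
clock: 33.45
eef_pos: [629.1, 141.1, 190.2]
tcp_rot: [3.131, -0.004, 1.462]
contact_force: [1.1, 0.5, -0.8]
opening: 0.196
```

>>> move_arm(
  increments=[
    {"tx": -3.07, "ty": -1.93, "tz": 0, "rx": 0, "ry": 0, "rz": 0, "gripper": -1},
    {"tx": -3.07, "ty": -1.93, "tz": 0, "rx": 0, "ry": 0, "rz": 0, "gripper": -1},
    {"tx": -3.07, "ty": -1.93, "tz": 0, "rx": 0, "ry": 0, "rz": 0, "gripper": -1},
    {"tx": -3.07, "ty": -1.93, "tz": 0, "rx": 0, "ry": 0, "rz": 0, "gripper": -1},
    {"tx": -3.07, "ty": -1.93, "tz": 0, "rx": 0, "ry": 0, "rz": 0, "gripper": -1},
    {"tx": -3.07, "ty": -1.93, "tz": 0, "rx": 0, "ry": 0, "rz": 0, "gripper": -1},
    {"tx": -3.07, "ty": -1.93, "tz": 0, "rx": 0, "ry": 0, "rz": 0, "gripper": -1},
    {"tx": -3.07, "ty": -1.93, "tz": 0, "rx": 0, "ry": 0, "rz": 0, "gripper": -1},
    {"tx": -3.07, "ty": -1.93, "tz": 0, "rx": 0, "ry": 0, "rz": 0, "gripper": -1},
    {"tx": 0, "ty": 0, "tz": 2, "rx": 0, "ry": 0, "rz": 0, "gripper": -1},
    {"tx": 0, "ty": 0, "tz": 2, "rx": 0, "ry": 0, "rz": 0, "gripper": -1},
    {"tx": 0, "ty": 0, "tz": 0, "rx": 0, "ry": 0, "rz": 0, "gripper": -1},
  ],
)

```text
clock: 34.65
eef_pos: [420.8, -115.5, 141.4]
tcp_rot: [-3.138, -0.0, 1.461]
contact_force: [-0.2, 0.5, -0.5]
opening: 0.194
```

Run:
```python
from h import *
s=r.sense();print(s['eef_pos'],s['tcp_rot'],s['opening']);im,d,T=grab('wrist'); save('w11',im)
for o in r.cut_out('tray','wrist')[:1]: print('tray',o['bbox'],o['confidence'])
for o in r.place_of('tray','wrist')[:1]: print(atz('wrist',o['location'][::-1],0,T),o['confidence'])
im,d,_=grab('top')
for o in r.place_of('tray','top')[:1]: print(atz('top',o['location'][::-1],0),o['confidence'])
L=np.array([T[0].T@(atd('wrist',(326,v),0.1+r_,T)-T[1]) for v,r_ in []]) if 0 else None
```

```text
[ 420.77534725 -115.48330821  141.38361311] [-3.13840627e+00 -4.54023809e-04  1.46140184e+00] 0.1940554812236555
tray [244.8, 85.2, 393.8, 264.3] 0.81
[ 421.10437435 -118.2026281     0.        ] 0.79
[ 417.92954297 -119.77889602    0.        ] 0.98
```

View pics/w11.png

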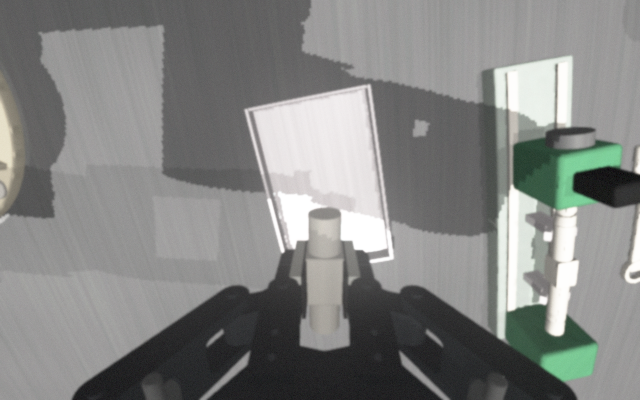

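>>> move_arm(
  increments=[
    {"tx": 0, "ty": 0, "tz": 4, "rx": 0, "ry": 0, "rz": 0, "gripper": -1},
    {"tx": 0, "ty": 0, "tz": 4, "rx": 0, "ry": 0, "rz": 0, "gripper": -1},
    {"tx": 0, "ty": 0, "tz": 3, "rx": 0, "ry": 0, "rz": 0, "gripper": -1},
    {"tx": 0, "ty": 0, "tz": 1.5, "rx": 0, "ry": 0, "rz": 0, "gripper": -1},
    {"tx": 0, "ty": 0, "tz": 0.7, "rx": 0, "ry": 0, "rz": 0, "gripper": -1},
    {"tx": 0, "ty": 0, "tz": 0.3, "rx": 0, "ry": 0, "rz": 0, "gripper": -1},
    {"tx": 0, "ty": 0, "tz": 0, "rx": 0, "ry": 0, "rz": 0, "gripper": -1},
  ],
)

```text
clock: 35.6
eef_pos: [423.1, -115.6, 8.8]
tcp_rot: [3.141, 0.0, 1.462]
contact_force: [0.4, 0.1, -0.1]
opening: 0.194
```

>>> move_arm(
  increments=[
    {"tx": 0, "ty": 0, "tz": 0.2, "rx": 0, "ry": 0, "rz": 0, "gripper": -1},
    {"tx": 0, "ty": 0, "tz": 0, "rx": 0, "ry": 0, "rz": 0, "gripper": -1},
  ],
)

```text
clock: 35.8
eef_pos: [423.0, -115.7, 6.9]
tcp_rot: [3.14, 0.0, 1.462]
contact_force: [0.3, 0.1, -1.1]
opening: 0.195
```

>>> move_arm(
  increments=[
    {"tx": 0, "ty": 0, "tz": 0.2, "rx": 0, "ry": 0, "rz": 0, "gripper": -1},
    {"tx": 0, "ty": 0, "tz": 0.1, "rx": 0, "ry": 0, "rz": 0, "gripper": -1},
    {"tx": 0, "ty": 0, "tz": 0, "rx": 0, "ry": 0, "rz": 0, "gripper": -1},
  ],
)

```text
clock: 36.1
eef_pos: [422.6, -115.6, 3.4]
tcp_rot: [3.141, 0.0, 1.462]
contact_force: [-0.7, 0.7, 1.7]
opening: 0.192
```

>>> move_arm(
  increments=[
    {"tx": 0, "ty": 0, "tz": 0, "rx": 0, "ry": 0, "rz": 0, "gripper": -0.5},
    {"tx": 0, "ty": 0, "tz": 0, "rx": 0, "ry": 0, "rz": 0, "gripper": -0.35},
    {"tx": 0, "ty": 0, "tz": 0, "rx": 0, "ry": 0, "rz": 0, "gripper": -0.2},
    {"tx": 0, "ty": 0, "tz": 0, "rx": 0, "ry": 0, "rz": 0, "gripper": -0.1},
    {"tx": 0, "ty": 0, "tz": -1, "rx": 0, "ry": 0, "rz": 0, "gripper": -0.1},
    {"tx": 0, "ty": 0, "tz": -3, "rx": 0, "ry": 0, "rz": 0, "gripper": -0.1},
    {"tx": 0, "ty": 0, "tz": -4, "rx": 0, "ry": 0, "rz": 0, "gripper": -0.1},
    {"tx": 0, "ty": 0, "tz": -4, "rx": 0, "ry": 0, "rz": 0, "gripper": -0.1},
    {"tx": 0, "ty": 0, "tz": -4, "rx": 0, "ry": 0, "rz": 0, "gripper": -0.1},
    {"tx": 0, "ty": 0, "tz": -4, "rx": 0, "ry": 0, "rz": 0, "gripper": -0.1},
    {"tx": 0, "ty": 0, "tz": 0, "rx": 0, "ry": 0, "rz": 0, "gripper": -0.1},
  ],
)

```text
clock: 37.2
eef_pos: [425.3, -116.3, 208.9]
tcp_rot: [3.132, 0.001, 1.462]
contact_force: [0.5, -0.7, 0.1]
opening: 0.453
```

Run:
```python
from h import *
s=r.sense();print(s['eef_pos'],s['opening']);im,d,T=grab('wrist'); save('w12',im)
for q in ('pin_a_mid','tray'):
  for o in r.place_of(q,'wrist')[:1]: print(q,atz('wrist',o['location'][::-1],12 if 'pin' in q else 0,T),o['location'],o['confidence'])
for o in r.cut_out('pin_a_mid','wrist')[:1]:
  ys,xs=np.nonzero(o['mask']); P=np.array([atd('wrist',(x,y),d[y,x],T) for x,y in zip(xs,ys) if d[y,x]>0]); print(o['bbox'],cv2.minAreaRect(P[:,:2].astype(np.float32)),np.percentile(P[:,2],[5,50,95]))
im,d,T=grab('top')
for q,z in (('cover_grip',76),('tail_tip',65),('spindle_mid',65),('pin_a_mid',12)):
  for o in r.place_of(q,'top')[:1]: print(q,atz('top',o['location'][::-1],z),o['confidence'])
```

```text
[ 425.27938281 -116.31972051  208.86462972] 0.45273008950124816
pin_a_mid [ 422.9793048  -112.54363544   12.        ] [167.5, 319.8] 0.24
tray [ 423.59826492 -115.31930581    0.        ] [167.4, 320.6] 0.77
cover_grip [569.82870886 277.55911321  76.        ] 0.79
tail_tip [ 622.41522651 -152.90014941   65.        ] 0.58
spindle_mid [ 619.66512404 -200.91370515   65.        ] 0.87
pin_a_mid [ 631.40605578 -164.16141105   12.        ] 0.59
```

View pics/w12.png

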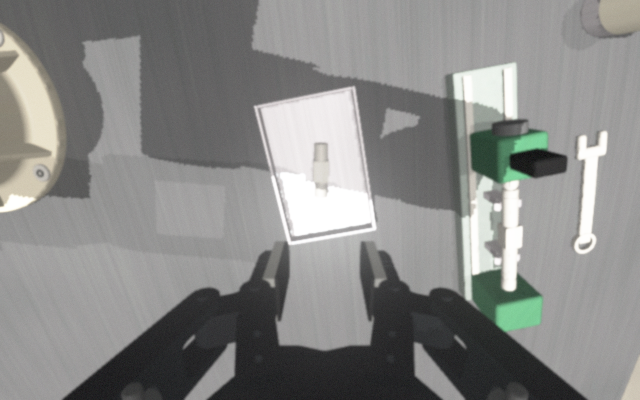

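Pin lies flat in the tray (~(320,168)), spindle still on the points. Now the cover.

>>> move_arm(
  increments=[
    {"tx": 4.06, "ty": 1.03, "tz": 0, "rx": 0, "ry": 0, "rz": 0, "gripper": 0.2},
    {"tx": 4.06, "ty": 1.03, "tz": 0, "rx": 0, "ry": 0, "rz": 0, "gripper": 0.2},
    {"tx": 4.06, "ty": 1.03, "tz": 0, "rx": 0, "ry": 0, "rz": 0, "gripper": 0.2},
    {"tx": 4.06, "ty": 1.03, "tz": 0, "rx": 0, "ry": 0, "rz": 0, "gripper": 0.2},
    {"tx": 4.06, "ty": 1.03, "tz": 0, "rx": 0, "ry": 0, "rz": 0, "gripper": 0.2},
    {"tx": 4.06, "ty": 1.03, "tz": 0, "rx": 0, "ry": 0, "rz": 0, "gripper": 0.2},
    {"tx": 4.06, "ty": 1.03, "tz": 0, "rx": 0, "ry": 0, "rz": 0, "gripper": 0.2},
    {"tx": 4.06, "ty": 1.03, "tz": 0, "rx": 0, "ry": 0, "rz": 0, "gripper": 0.2},
    {"tx": 4.06, "ty": 1.03, "tz": 0, "rx": 0, "ry": 0, "rz": 0, "gripper": 0.2},
    {"tx": 4.06, "ty": 1.03, "tz": 0, "rx": 0, "ry": 0, "rz": 0, "gripper": 0.2},
  ],
)

```text
clock: 38.65
eef_pos: [568.9, 278.6, 202.3]
tcp_rot: [-3.141, 0.001, 1.462]
contact_force: [1.3, -0.6, 0.7]
opening: 0.598
```

>>> move_arm(
  increments=[
    {"tx": 0, "ty": 0, "tz": 0, "rx": 0, "ry": 0, "rz": -8.5, "gripper": 0.2},
    {"tx": 0, "ty": 0, "tz": 0, "rx": 0, "ry": 0, "rz": -8.5, "gripper": 0.2},
    {"tx": 0, "ty": 0, "tz": 0, "rx": 0, "ry": 0, "rz": -8.5, "gripper": 0.2},
    {"tx": 0, "ty": 0, "tz": 0, "rx": 0, "ry": 0, "rz": -8.5, "gripper": 0.2},
    {"tx": 0, "ty": 0, "tz": 0, "rx": 0, "ry": 0, "rz": -8.5, "gripper": 0.2},
    {"tx": 0, "ty": 0, "tz": 0, "rx": 0, "ry": 0, "rz": -8.5, "gripper": 0.2},
    {"tx": 0, "ty": 0, "tz": 0, "rx": 0, "ry": 0, "rz": -8.5, "gripper": 0.2},
    {"tx": 0, "ty": 0, "tz": 0, "rx": 0, "ry": 0, "rz": -8.5, "gripper": 0.2},
    {"tx": 0, "ty": 0, "tz": 0, "rx": 0, "ry": 0, "rz": -8.5, "gripper": 0.2},
    {"tx": 0, "ty": 0, "tz": 0, "rx": 0, "ry": 0, "rz": -8.5, "gripper": 0.2},
    {"tx": 0, "ty": 0, "tz": 0, "rx": 0, "ry": 0, "rz": -4.6, "gripper": 0.2},
    {"tx": 0, "ty": 0, "tz": 0, "rx": 0, "ry": 0, "rz": 0, "gripper": 0.2},
  ],
)

```text
clock: 39.85
eef_pos: [568.6, 276.8, 202.4]
tcp_rot: [-3.141, -0.001, 3.027]
contact_force: [-0.1, -1.5, -0.5]
opening: 0.6
```

Run:
```python
from h import *
s=r.sense();print(s['eef_pos'],s['tcp_rot'],s['qpos']);im,d,T=grab('wrist'); save('w13',im)
for o in r.cut_out('cover_grip','wrist')[:1]:
  ys,xs=np.nonzero(o['mask']); P=np.array([atd('wrist',(x,y),d[y,x],T) for x,y in list(zip(xs,ys))[::3] if d[y,x]>0]); P=P[(P[:,2]>78)&(P[:,2]<95)]; print(len(P),cv2.minAreaRect(P[:,:2].astype(np.float32)))
mov([569.5,277.5,61])
```

```text
[568.59068624 276.77341703 202.39854109] [-3.14085727e+00 -1.19694938e-03  3.02706323e+00] [ 4.50625613e-01  3.92320025e-01  1.64322650e+00  2.23407820e-05
  1.10745079e+00 -1.00565173e+00]
296 ((568.171630859375, 278.8708801269531), (15.153373718261719, 48.634857177734375), 83.1409912109375)
shift cm [-0.09  0.08 14.17]
```

Well aligned. Lower, grip, and slide home (~135 mm, last part gently).

>>> move_arm(
  increments=[
    {"tx": 0, "ty": 0.1, "tz": 4, "rx": 0, "ry": 0, "rz": 0, "gripper": 0.2},
    {"tx": 0, "ty": 0, "tz": 4, "rx": 0, "ry": 0, "rz": 0, "gripper": 0.2},
    {"tx": 0, "ty": 0, "tz": 4, "rx": 0, "ry": 0, "rz": 0, "gripper": 0.2},
    {"tx": 0, "ty": 0, "tz": 2.2, "rx": 0, "ry": 0, "rz": 0, "gripper": 0},
    {"tx": 0, "ty": 0, "tz": 0, "rx": 0, "ry": 0, "rz": 0, "gripper": -1},
    {"tx": 0, "ty": 0, "tz": 0, "rx": 0, "ry": 0, "rz": 0, "gripper": -1},
    {"tx": 0, "ty": 0, "tz": 0, "rx": 0, "ry": 0, "rz": 0, "gripper": -1},
    {"tx": 0, "ty": 0, "tz": 0, "rx": 0, "ry": 0, "rz": 0, "gripper": -1},
    {"tx": 0, "ty": 0, "tz": 0, "rx": 0, "ry": 0, "rz": 0, "gripper": -1},
    {"tx": 0, "ty": 0, "tz": 0, "rx": 0, "ry": 0, "rz": 0, "gripper": -1},
  ],
  squeeze=50,
)

```text
clock: 40.95
eef_pos: [569.2, 278.0, 61.9]
tcp_rot: [3.141, 0.001, 3.026]
contact_force: [0.4, -0.6, -3.7]
opening: 0.174
```

>>> move_arm(
  increments=[
    {"tx": 0, "ty": -0.6, "tz": 0, "rx": 0, "ry": 0, "rz": 0, "gripper": -1},
    {"tx": 0, "ty": -1.2, "tz": 0, "rx": 0, "ry": 0, "rz": 0, "gripper": -1},
    {"tx": 0, "ty": -1.2, "tz": 0, "rx": 0, "ry": 0, "rz": 0, "gripper": -1},
    {"tx": 0, "ty": -1.2, "tz": 0, "rx": 0, "ry": 0, "rz": 0, "gripper": -1},
    {"tx": 0, "ty": -1.2, "tz": 0, "rx": 0, "ry": 0, "rz": 0, "gripper": -1},
    {"tx": 0, "ty": -1.2, "tz": 0, "rx": 0, "ry": 0, "rz": 0, "gripper": -1},
    {"tx": 0, "ty": -1.2, "tz": 0, "rx": 0, "ry": 0, "rz": 0, "gripper": -1},
    {"tx": 0, "ty": -1.2, "tz": 0, "rx": 0, "ry": 0, "rz": 0, "gripper": -1},
    {"tx": 0, "ty": -1.2, "tz": 0, "rx": 0, "ry": 0, "rz": 0, "gripper": -1},
    {"tx": 0, "ty": -1.2, "tz": 0, "rx": 0, "ry": 0, "rz": 0, "gripper": -1},
    {"tx": 0, "ty": -1, "tz": 0, "rx": 0, "ry": 0, "rz": 0, "gripper": -1},
    {"tx": 0, "ty": 0, "tz": 0, "rx": 0, "ry": 0, "rz": 0, "gripper": -1},
  ],
)

```text
clock: 42.15
eef_pos: [554.3, 153.4, 61.2]
tcp_rot: [-3.141, -0.001, 3.025]
contact_force: [0.5, 0.2, -3.6]
opening: 0.176
```

>>> move_arm(
  increments=[
    {"tx": 0, "ty": -0.3, "tz": 0, "rx": 0, "ry": 0, "rz": 0, "gripper": -1},
    {"tx": 0, "ty": -0.3, "tz": 0, "rx": 0, "ry": 0, "rz": 0, "gripper": -1},
    {"tx": 0, "ty": 0, "tz": 0, "rx": 0, "ry": 0, "rz": 0, "gripper": -1},
  ],
)

```text
clock: 42.45
eef_pos: [553.9, 148.7, 61.2]
tcp_rot: [-3.142, -0.0, 3.026]
contact_force: [-0.2, 0.1, -3.5]
opening: 0.178
```

>>> move_arm(
  increments=[
    {"tx": 0, "ty": -0.3, "tz": 0, "rx": 0, "ry": 0, "rz": 0, "gripper": -1},
    {"tx": 0, "ty": 0, "tz": 0, "rx": 0, "ry": 0, "rz": 0, "gripper": -1},
  ],
)

```text
clock: 42.65
eef_pos: [553.5, 145.7, 61.2]
tcp_rot: [-3.141, -0.0, 3.026]
contact_force: [-0.6, 0.5, -3.9]
opening: 0.177
```

>>> move_arm(
  increments=[
    {"tx": 0, "ty": -0.2, "tz": 0, "rx": 0, "ry": 0, "rz": 0, "gripper": -1},
    {"tx": 0, "ty": -0.2, "tz": 0, "rx": 0, "ry": 0, "rz": 0, "gripper": -1},
    {"tx": 0, "ty": 0, "tz": 0, "rx": 0, "ry": 0, "rz": 0, "gripper": -1},
  ],
)

```text
clock: 42.95
eef_pos: [553.4, 143.5, 61.7]
tcp_rot: [3.139, 0.0, 3.025]
contact_force: [-0.7, 11.0, -2.9]
opening: 0.179
```

Stop reached. Release, lift away and check everything.

>>> move_arm(
  increments=[
    {"tx": 0, "ty": 0.1, "tz": 0, "rx": 0, "ry": 0, "rz": 0, "gripper": -0.4},
    {"tx": 0, "ty": 0, "tz": 0, "rx": 0, "ry": 0, "rz": 0, "gripper": 0.1},
    {"tx": 0, "ty": 0, "tz": 0, "rx": 0, "ry": 0, "rz": 0, "gripper": 0.1},
    {"tx": 0, "ty": 0, "tz": 0, "rx": 0, "ry": 0, "rz": 0, "gripper": 0.1},
    {"tx": 0, "ty": 0, "tz": -1.5, "rx": 0, "ry": 0, "rz": 0, "gripper": 0.1},
    {"tx": 0, "ty": 0, "tz": -4, "rx": 0, "ry": 0, "rz": 0, "gripper": 0.1},
    {"tx": 0, "ty": 0, "tz": -4, "rx": 0, "ry": 0, "rz": 0, "gripper": 0.1},
    {"tx": 0, "ty": 0, "tz": -4, "rx": 0, "ry": 0, "rz": 0, "gripper": 0.1},
    {"tx": 0, "ty": 4, "tz": -4, "rx": 0, "ry": 0, "rz": 0, "gripper": 0.1},
    {"tx": 0, "ty": 4, "tz": 0, "rx": 0, "ry": 0, "rz": 0, "gripper": 0.1},
    {"tx": 0, "ty": 4, "tz": 0, "rx": 0, "ry": 0, "rz": 0, "gripper": 0.1},
    {"tx": 0, "ty": 0, "tz": 0, "rx": 0, "ry": 0, "rz": 0, "gripper": 0.1},
  ],
)

```text
clock: 44.15
eef_pos: [567.1, 261.4, 233.4]
tcp_rot: [3.139, 0.002, 3.029]
contact_force: [0.7, 0.4, -0.1]
opening: 0.55
```

Run:
```python
from h import *
Z={'cover_grip':76,'head_tip':65,'tail_tip':65,'spindle_mid':65,'pin_a_mid':12,'tray':0,'spray_mid':70,'spanner_mid':4,'mug_mid':42}
ims=[]
for c in ('top','scene'):
  im,d,T=grab(c); ims.append(im)
  for q in Z:
    for o in r.place_of(q,c)[:2 if 'pin' in q else 1]: print(c,q,atz(c,o['location'][::-1],Z[q]).round(),round(o['confidence'],2))
  if c=='top':
    P=np.array([atd(c,(u,v),d[v,u]) for u in range(200,300) for v in range(150,300) if d[v,u]>0]); h=P[(P[:,2]>76)&(P[:,2]<95)]; print('tab',len(h),cv2.minAreaRect(h[:,:2].astype(np.float32)))
    t=np.array([atd(c,(u,v),d[v,u]) for u in range(345,425) for v in range(265,320) if d[v,u]>0]); h=t[(t[:,2]>9)&(t[:,2]<40)&(abs(t[:,0]-422)<40)&(abs(t[:,1]+116)<60)]; print('pin blob',len(h),cv2.minAreaRect(h[:,:2].astype(np.float32)),np.percentile(h[:,2],[5,50,95]))
save('end',np.hstack([ims[0][100:350,120:520],ims[1][100:350,140:540]]))
```

```text
top cover_grip [554. 144.  76.] 0.86
top head_tip [ 630. -244.   65.] 0.95
top tail_tip [ 624. -147.   65.] 0.91
top spindle_mid [ 624. -203.   65.] 0.7
top tray [ 421. -117.    0.] 0.76
top spray_mid [760.  28.  70.] 0.69
top spanner_mid [ 774. -190.    4.] 0.81
top mug_mid [763.  30.  42.] 0.53
tab 256 ((554.3797607421875, 143.45921325683594), (16.21078109741211, 49.94205856323242), 84.36906433105469)
pin blob 305 ((424.29351806640625, -116.58998107910156), (64.00839233398438, 17.947744369506836), 83.25712585449219) [13.77805055 18.93900078 21.69842432]
scene cover_grip [556. 139.  76.] 0.68
scene head_tip [ 624. -250.   65.] 0.84
scene tail_tip [ 623. -155.   65.] 0.81
scene spindle_mid [ 625. -201.   65.] 0.88
scene spindle_mid [ 791. -200.   65.] 0.54
scene pin_a_mid [776. 202.  12.] 0.73
scene pin_a_mid [ 628. -174.   12.] 0.36
scene tray [ 430. -116.    0.] 0.91
scene spray_mid [753.  27.  70.] 0.9
scene spanner_mid [ 769. -190.    4.] 0.92
scene mug_mid [791. 177.  42.] 0.56
```

View pics/end.png

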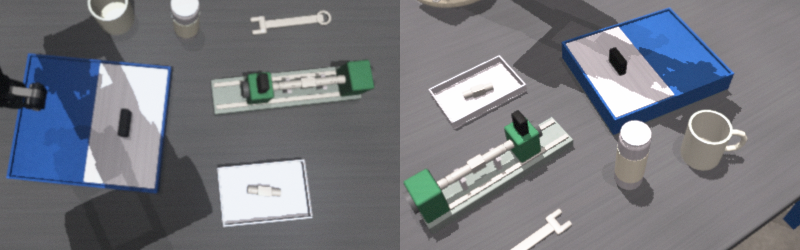

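The final views show the cover home over the pockets, the pin flat in the tray, the spindle on both points and the bystanders where they started.

```bash
python3 -c "
from rig import r
print(r.sign_off())"
```

```text
the job is handed in; nothing more can be done
None
```

I handed the job in at about 44 s on the robot's clock, and every final check looked good. `sign_off` gives no verdict, so I don't know the official result.

- **Cover:** I slid it onto the bare end. The pockets held the spindle and one short pin; the other two pockets were empty. Afterwards I slid it back until I felt the stop at 11 N. The final depth reading puts its tab at (554, 143), about where the home stop should be.
- **Spindle:** I slid the tailstock right back, laid the spindle on the V rests and brought the tailstock up with about 35 N. The cameras put the tips 95 to 101 mm apart (limit 103). The spindle stayed on both points after I let go.
- **Pin:** I had to let it go about 8 mm above the tray bottom, because the fingertips reach the bottom first. It measures 64 x 18 mm and lies flat near the tray's centre, its top about 19 to 22 mm up.
- **Bystanders:** The spray can, spanner and mug are where they started in the last pictures.

**Checks that disagreed:**
- The final top and scene pictures put the spindle's centre 4 to 6 mm further toward the headstock than the close wrist picture did. I trusted the wrist reading, about -21 mm along the bench, where -22 mm is the target.
- The networks also gave a few clearly wrong results at the end: the mug reported at the spray can, and a pin reported at the mug. The pictures ruled these out.

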